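# Put the adhesive barrels away behind the sliding doors

### The arm

A 6-joint arm with a two-finger parallel gripper is mounted at the origin on a cart in front of the work surface, level with it; the furniture and walls round the work are solid. World frame = base frame: x ahead of the robot, y to its left, z up, the work surface at z = 0. Lengths are in mm, angles in rad, forces in N, time in s.
With the tool pointing down it reaches from about 375 to 925 mm from the base axis. Payload 5.7 kg.
Tool frame: the origin (TCP) lies midway between the tips of the shut fingers; the grasp point (between the pads) lies 19 mm behind it; z points along the fingers, y is the direction in which the jaws open and shut (so a half turn about z gives the same grasp; the last joint's range is limited). The gripper opens to 85 mm and grips with 20 to 120 N. Pads are 22 mm wide; open, the fingers measure 114 mm over their backs; the gripper's body (76 mm by 85 mm) begins 54 mm behind the grasp point. The pads swing forward as they close: fully open they stand 13 mm farther back than shut.
Start: joints at [-1.341, 0.359, 1.51, -0, 1.272, -0.115], TCP at [202.789, -564.659, 231.267] pointing down, gripper open.
Joint ranges: [-2.97, 2.97], [-1.01, 2.36], [0.21, 2.38], [-0.96, 4.11], [0.2, 2.71], [-2.98, 2.98]. Speed limits (rad/s): [2.39, 2.39, 3.14, 3.14, 3.14, 3.14].

### API

Orientations are given as a 3x3 rotation matrix whose columns are the frame's x, y, z axes.
In Python, from station import ctrl, imaging gives the robot as it stands. The module is installed in compiled form; this text tells all that it offers.
- The arm moves only by the tool carry_out, never from a script. Its argument "motion" is a list of rows, each a list of 2 entries, a list of its own where there are three numbers: the shift along the tool's x, y, z in m, then the turn, a rotation vector about the tool's x, y, z in rad. In form: [[[tx, ty, tz], [rx, ry, rz]], ...]. A call has 1 to 10 rows; each row shifts and turns the commanded pose from where the row before left it, along the tool's axes as they then stand; what a row does not reach is not made up. A row lasts 1/12 s, in which the tool goes at most 41.7 mm and 7.16 degrees, less where a joint would pass 70% of its speed; a pose out of reach is approached as far as the arm can. A call is refused whole if a number of a shift passes 0.0417 or a number of a turn 0.125, either way. A call with a gripper value outside its range is refused whole. "grip" is the finger opening in m, from 0 to 0.0854, set as the call begins (left out, the last holds). The fingers move at their own pace and stop on an object; the grip force is fixed at half the most. Time passes only in rows, so rows that do not move let the fingers close. It gives the time, the measured TCP pose, the force and the opening at its end, in the units of the state.
- ctrl.read_state(): the state, without advancing time (a new reading comes with each control period).
- imaging.camera(name): name is "side" or "top" or "wrist"; returns a dict with "image" (400x640x3 uint8, blue, green, red), "K" (3x3 intrinsics, pixels), "pose" (4x4, takes a point from camera to world coordinates). Camera axes: x right, y up, looking along -z (the intrinsics and any distortion apply to the point x, -y, -z); pixel columns grow to the right and rows downward; lengths in mm; the calibration is good to about 2 mm. A picture is of the moment at which its call begins. There is no depth.
- ctrl.finish_job(): hands the job in, once; it reports no verdict.
The state is a dict: "t": time; "q": joint angles; "qd": joint speeds; "joint_torque": joint torques, N m; "position": TCP position; "orientation": TCP orientation; "ft_force": force on the tool from outside, world axes, zero at the start; "ft_torque": the same for the moment, N m; "grip_width": finger opening in mm.
Only numpy, scipy, OpenCV 4.12 (cv2) and the standard library are available. Lean on these libraries where they do the work, as an engineer would, in place of code of your own. Each camera call takes 0.05 s, during which the arm holds its last target.

### The job

Put the adhesive barrels standing on the bench away in the amber-doored storage case: lay each one on its side in a groove of the cradle of its own colour, foot at the low end and nozzle cap up the slope, seated with its foot flange in the slot at the cradle's end. Only one bay can be open at a time, by sliding its door behind or over the other one; leave both doors fully shut, and leave the scale and the marker pen where they are.

Things in the scene. Friction and masses are not known exactly. Their poses are not given: they have to be found in the camera images.
- case: Grey metal storage case fixed on the bench, 346 wide x 215 deep, 62 high in front, 132 at the back. Origin: middle of its foot on the bench; x from low front to high back, y left along the door track, z up. Top slopes 20 degrees, rising along x; two amber see-through doors on a double track each cover one half (bay). A red and a blue cradle inside, one per bay; which is where varies.
- left_door (a joint): Left door (bay on the case's +y side), lower track: 0 = fully shut at the left end, up to 0.146 m as it slides right (case -y) under the right door; its bay then lies open 146 mm wide. Friction 1.5 N, stops at both ends, stays where left. Its handle cannot pass under the right door, so only one bay is open at a time: the two joint values add up to 0.149 at most.
- right_door (a joint): Right door (bay on the case's -y side), upper track: 0 = fully shut at the right end, up to 0.146 m as it slides left (case +y) over the left door, nearly to that door's handle; its bay then lies open 146 mm wide. Friction 1.5 N, stops at both ends, stays where left.
- left_door_handle (a point): Centre of the left door's handle: an upright black bar at the door's left edge near its lower end, 10 thick (along the track), 50 long (up the slope), 36 tall. x of this point up the slope, y along the track, z square to the door. The top of the right door's panel lies 14.5 mm below this point, of its own panel 19 mm.
- right_door_handle (a point): The same for the right door, at its right edge. The top of its own panel lies 19 mm below this point.
- red_cradle_groove_1 (a point): Red plastic cradle, 122 wide, two parallel V grooves 50 apart up the slope; groove 1. Point: on a seated barrel's axis, at its middle, when its foot touches the cradle's lower end plate. x up the slope, y left, z square to the slope. The foot flange goes into the slot between end plate (61 mm down-slope) and lower rib (18 mm play). Seated, body and flange clear the doors by 5 and 1.5 mm.
- red_cradle_groove_2 (a point): Groove 2. A barrel rests on two V ribs 6 thick, 34 mm down-slope and 31 mm up-slope of this point, reaching to 1 mm below the axis. Between them the floor lies 24 mm below the axis, free for fingers. The case's front and rear tracks lie 87 mm down-slope and 97 mm up-slope and rise to 28 mm above the axis. Point and axes as groove_1.
- blue_cradle_groove_1 (a point): Blue plastic cradle, same shape; groove 1. With its bay open, a groove's axis is 48 mm from the nearer of side wall (18 mm above the axis) and door edge (26 mm above the axis). Point and axes as red_cradle_groove_1.
- blue_cradle_groove_2 (a point): Groove 2 of the blue cradle. Point and axes as red_cradle_groove_1.
- red_barrel_1_mid (a point): Adhesive barrel, red foot and red nozzle cap, brown body with white band; 122 long, 60 g. Point: half-way along its axis. z from foot to nozzle cap (up while it stands). From the foot: hexagonal flange 34 across its corners, 6 thick, round body 26 in diameter up to 102, cap 15 in diameter. Stands on its foot on the bench at first; may be absent. Lying, the flange stops it from rolling.
- red_barrel_2_mid (a point): Adhesive barrel, red foot and red nozzle cap, brown body with white band; 122 long, 60 g. Point: half-way along its axis. z from foot to nozzle cap (up while it stands). From the foot: hexagonal flange 34 across its corners, 6 thick, round body 26 in diameter up to 102, cap 15 in diameter. Stands on its foot on the bench at first; may be absent. Lying, the flange stops it from rolling.
- blue_barrel_1_mid (a point): Adhesive barrel, blue foot and blue nozzle cap, brown body with white band; 122 long, 60 g. Point: half-way along its axis. z from foot to nozzle cap (up while it stands). From the foot: hexagonal flange 34 across its corners, 6 thick, round body 26 in diameter up to 102, cap 15 in diameter. Stands on its foot on the bench at first; may be absent. Lying, the flange stops it from rolling.
- blue_barrel_2_mid (a point): Adhesive barrel, blue foot and blue nozzle cap, brown body with white band; 122 long, 60 g. Point: half-way along its axis. z from foot to nozzle cap (up while it stands). From the foot: hexagonal flange 34 across its corners, 6 thick, round body 26 in diameter up to 102, cap 15 in diameter. Stands on its foot on the bench at first; may be absent. Lying, the flange stops it from rolling.
- pocket_scale: Grey pocket scale, 99 x 127 x 16, loose at the left; not part of the job. Origin: centre of its underside.
- marker_1: White marker pen with black cap, 137 long, loose at the right; not part of the job. Origin: centre of its underside.
- rod_stand: Fixed black microscope stand left of the case; not part of the job, keep arm and gripper clear of it. Origin: middle of its foot (175 deep, 190 wide, 21 high). Its tube hangs 109 mm nearer the robot and 33 mm to the left of the origin, 55 mm in diameter, from 100 to 270 mm above the bench; the rod behind it is 220 mm high.
Mind the look-alikes: they are no part of the job. What is shaped like the part that bears red_barrel_1_mid but yellow is not meant.

How it is judged:
By the outcome, as a careful person would: the job done as asked, in the order asked, and still so for the second after the job is handed in, with the robot touching nothing.
Of red_barrel_1, red_barrel_2, blue_barrel_1, blue_barrel_2 only 3 to 4 are there at a start; the rules pass over those that are not, and their reading is None.
At some moment in a run one of red_barrel_1, red_barrel_2, blue_barrel_1, blue_barrel_2 may be knocked a few centimetres aside while the robot is not near it.
Once in a run the grip may slacken for a moment while it holds something.
It also fails if it takes over 208 s, if anything falls off the work surface, if the arm or the gripper's body presses on something with over 40 N, if the wrist force passes 120 N, or if a joint passes its speed limit or range.

## Working session

There is one attempt and no reset: what is moved stays moved. The work goes in short steps, Python scripts to look and compute and a tool call to move; the robot and the scene stay as the last step left them, time stands still between calls to the robot, and variables do not carry over. Pictures are saved under pics/ and viewed, and the job is handed in when it is done.

Besides the shell and the picture viewer there is one more tool, called after "Request:" as name(argument=value, ...), one argument or row to a line, values as JSON. carry_out: Moves the arm, as the interface text tells. Its arguments: {"type":"object","properties":{"motion":{"type":"array"},"grip":{"type":"number"}},"required":["motion"]}

```bash
mkdir -p pics; python3 - <<'E'
from station import ctrl, imaging
import cv2
s=ctrl.read_state(); print(s['t'],s['position'],s['orientation'],s['grip_width'])
for n in ("side","top","wrist"):
    c=imaging.camera(n); cv2.imwrite(f"pics/{n}0.png",c["image"]); print(n,c["K"].round(1).tolist(),c["pose"].round(3).tolist())
E
```

```text
0.0 [ 202.63768522 -564.00366813  230.45333508] [[ 9.41130991e-01  3.38041815e-01 -4.34905607e-04]
 [ 3.38042034e-01 -9.41129273e-01  1.80931030e-03]
 [ 2.02320138e-04 -1.84981437e-03 -9.99998269e-01]] 85.30275932016042
side [[431.5, 0.0, 323.6], [0.0, 431.5, 200.4], [0.0, 0.0, 1.0]] [[0.999, 0.03, -0.02, 504.105], [-0.034, 0.635, -0.772, -1193.767], [-0.01, 0.772, 0.635, 1020.968], [0.0, 0.0, 0.0, 1.0]]
top [[499.0, 0.0, 318.3], [0.0, 499.0, 203.9], [0.0, 0.0, 1.0]] [[0.012, 0.99, -0.139, 330.863], [-1.0, 0.011, -0.004, -75.526], [-0.002, 0.139, 0.99, 1630.615], [0.0, 0.0, 0.0, 1.0]]
wrist [[344.9, 0.0, 317.8], [0.0, 344.9, 197.1], [0.0, 0.0, 1.0]] [[0.338, 0.899, 0.278, 274.281], [-0.941, 0.324, 0.097, -538.634], [-0.003, -0.295, 0.956, 373.516], [0.0, 0.0, 0.0, 1.0]]
```

View pics/side0.png

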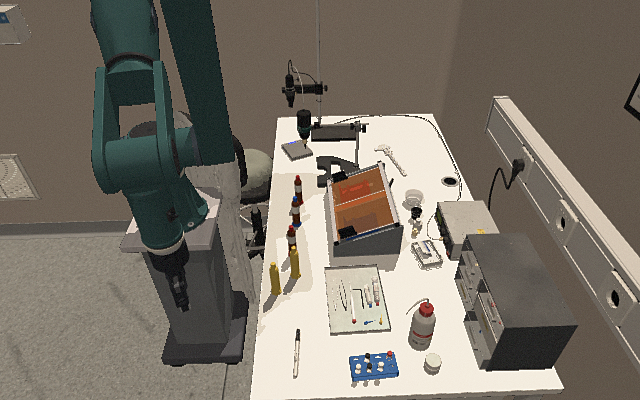

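View pics/top0.png

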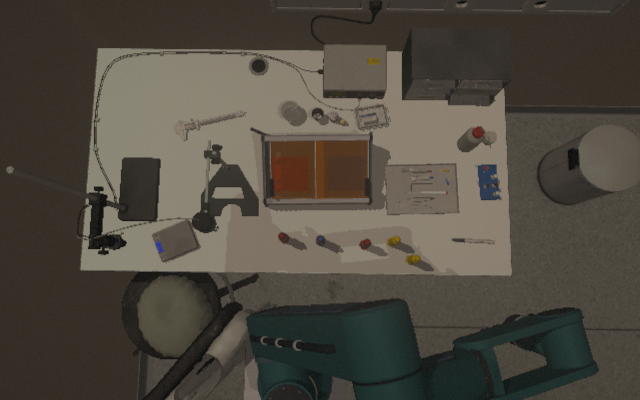

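View pics/wrist0.png

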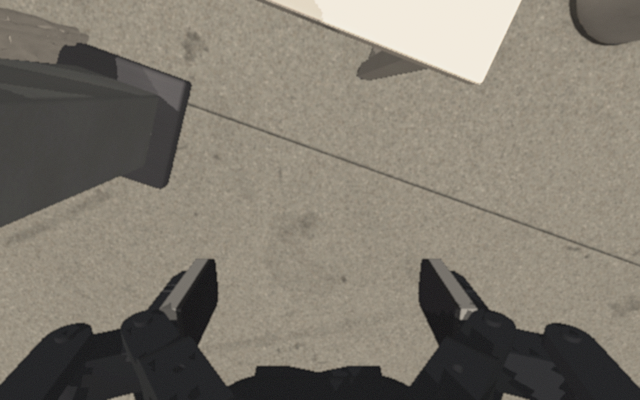

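```bash
python3 - <<'E'
import cv2
a=cv2.imread('pics/side0.png');b=cv2.imread('pics/top0.png')
cv2.imwrite('pics/s1.png',cv2.resize(a[110:310,240:460],None,fx=3.4,fy=2.9*1.0,interpolation=cv2.INTER_CUBIC))
cv2.imwrite('pics/t1.png',cv2.resize(b[120:280,240:440],None,fx=3.7,fy=3.7,interpolation=cv2.INTER_CUBIC))
E
```

```text
(no output)
```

View pics/s1.png

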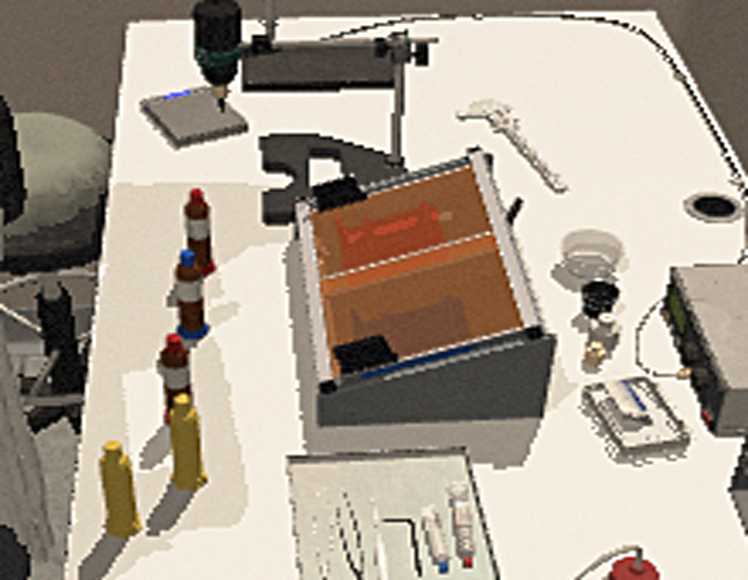

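View pics/t1.png

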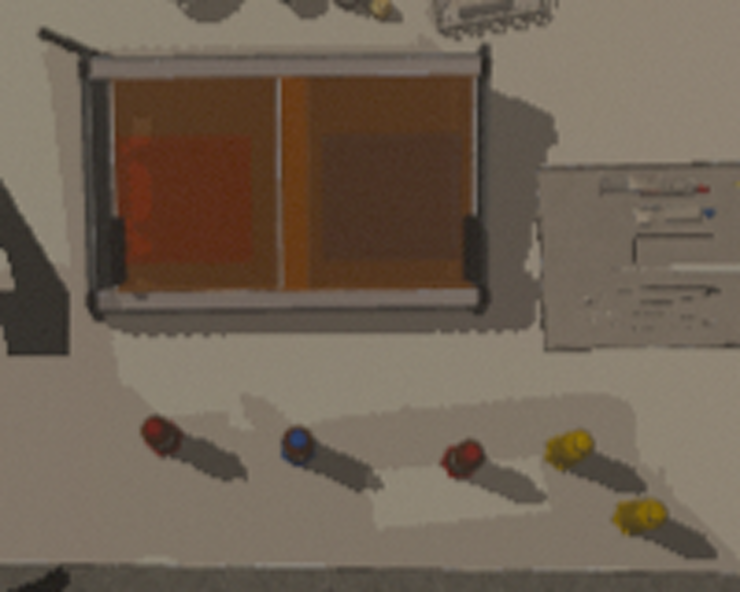

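```bash
cat > h.py <<'E'
import numpy as np, cv2
from station import ctrl, imaging
def ray(c,u,v):
    K,P=c["K"],c["pose"]
    d=np.array([(u-K[0,2])/K[0,0],-(v-K[1,2])/K[1,1],-1.0])
    return P[:3,3],P[:3,:3]@d
def onz(c,u,v,z):
    o,d=ray(c,u,v); return o+d*(z-o[2])/d[2]
def proj(c,p):
    K,P=c["K"],c["pose"]; q=P[:3,:3].T@(np.asarray(p,float)-P[:3,3])
    return np.array([K[0,2]+K[0,0]*q[0]/-q[2],K[1,2]-K[1,1]*q[1]/-q[2]])
def tri(c1,p1,c2,p2):
    o1,d1=ray(c1,*p1);o2,d2=ray(c2,*p2);d1=d1/np.linalg.norm(d1);d2=d2/np.linalg.norm(d2)
    A=np.stack([d1,-d2],1);t=np.linalg.lstsq(A,o2-o1,rcond=None)[0]
    a=o1+d1*t[0];b=o2+d2*t[1];return (a+b)/2,np.linalg.norm(a-b)
def blobs(img,lo,hi,roi=None,amin=6):
    h=cv2.cvtColor(img,cv2.COLOR_BGR2HSV); m=cv2.inRange(h,np.array(lo),np.array(hi))
    if roi: z=np.zeros_like(m);x0,y0,x1,y1=roi;z[y0:y1,x0:x1]=m[y0:y1,x0:x1];m=z
    n,l,s,cc=cv2.connectedComponentsWithStats(m)
    return [(tuple(cc[i].round(1)),int(s[i,4]),s[i,:4].tolist()) for i in range(1,n) if s[i,4]>=amin]
def snap(n,f=None):
    c=imaging.camera(n)
    if f: cv2.imwrite('pics/'+f,c["image"])
    return c
E
python3 - <<'E'
from h import *
s=snap("side");t=snap("top")
for nm,c,roi in(("side",s,(262,160,312,262)),("top",t,(270,225,385,255))):
    print(nm,'red',blobs(c["image"],(0,150,60),(8,255,255),roi,4),blobs(c["image"],(172,150,60),(180,255,255),roi,4))
    print(nm,'blue',blobs(c["image"],(100,120,60),(125,255,255),roi,4))
E
```

```text
side red [((np.float64(297.4), np.float64(177.9)), 16, [296, 175, 5, 6]), ((np.float64(300.4), np.float64(202.2)), 8, [299, 200, 4, 5]), ((np.float64(290.7), np.float64(228.1)), 19, [289, 225, 5, 7])] [((np.float64(290.9), np.float64(228.6)), 8, [290, 227, 3, 4])]
side blue [((np.float64(294.6), np.float64(198.6)), 21, [293, 196, 4, 6]), ((np.float64(296.3), np.float64(224.5)), 25, [292, 222, 9, 5])]
top red [((np.float64(280.7), np.float64(235.2)), 14, [279, 233, 4, 5]), ((np.float64(366.8), np.float64(241.9)), 15, [365, 240, 4, 5])] []
top blue [((np.float64(319.9), np.float64(238.1)), 8, [319, 237, 3, 3])]
```

```bash
python3 - <<'E'
from h import *
s=snap("side");t=snap("top")
for n,a,b in(("redL",(297.6,177.6),(280.9,235)),("blue",(294.6,198.6),(319.9,238.1)),("redR",(290.7,228.1),(366.8,241.9))):
    print(n,tri(s,a,t,b), onz(t,*b,112).round(1), onz(s,*a,112).round(1))
E
python3 - <<'E'
import cv2
a=cv2.imread('pics/side0.png');b=cv2.imread('pics/top0.png')
cv2.imwrite('pics/s2.png',cv2.resize(a[150:260,315:415],None,fx=7,fy=5.4,interpolation=cv2.INTER_CUBIC))
cv2.imwrite('pics/t2.png',cv2.convertScaleAbs(cv2.resize(b[125:215,255:385],None,fx=6,fy=6,interpolation=cv2.INTER_CUBIC),alpha=1.5))
E
```

```text
redL (array([446.48452483,  43.38583085, 111.11458326]), np.float64(2.2529529606402874)) [447.5  43.4 112. ] [445.4  41.9 112. ]
blue (array([438.16127044, -75.6417296 , 112.25652148]), np.float64(2.625720366576078)) [439.5 -75.5 112. ] [436.8 -75.6 112. ]
redR (array([ 428.46934453, -218.35942563,  111.63473607]), np.float64(2.3358831343316773)) [ 429.6 -218.2  112. ] [ 427.3 -219.   112. ]
```

View pics/s2.png

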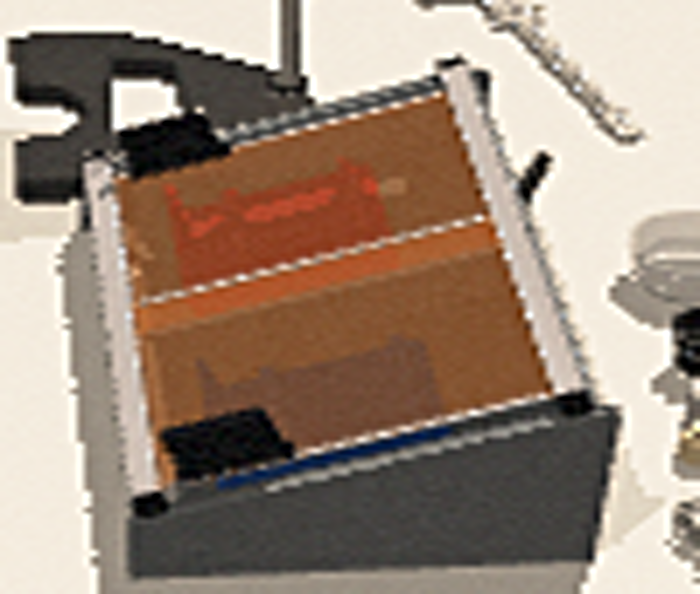

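View pics/t2.png

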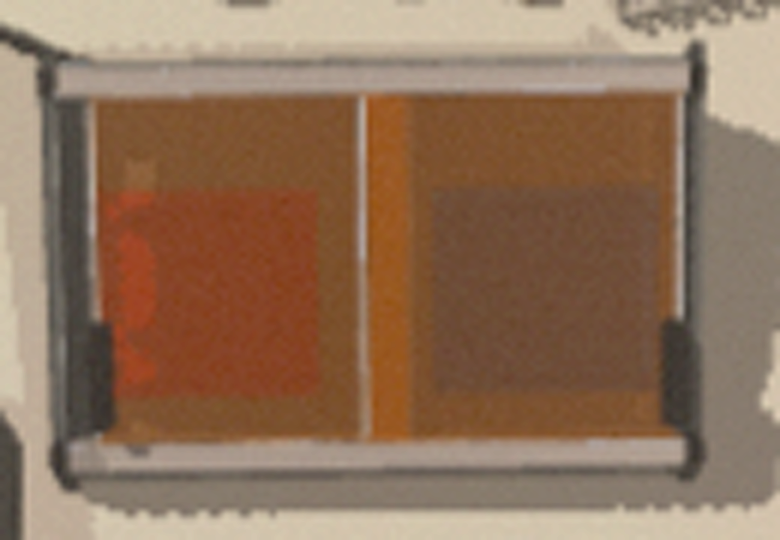

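```bash
cat >> h.py <<'E'
from scipy.spatial.transform import Rotation as R
import json
def R_pitch(phi_deg,az=0.0):
    """tool z tilted phi from straight down toward azimuth az(deg); x_t up/forward"""
    p=np.radians(phi_deg);a=np.radians(az);f=np.array([np.cos(a),np.sin(a),0]);u=np.array([0,0,1.])
    z=f*np.sin(p)-u*np.cos(p);x=f*np.cos(p)+u*np.sin(p);y=np.cross(z,x);return np.stack([x,y,z],1)
def plan(wps,vmax=40.,wmax=.12,cur=None):
    """wps: list of (pos,Rot[,vmax]); prints rows"""
    if cur is None:
        s=ctrl.read_state();cur=(np.array(s["position"]),np.array(s["orientation"]))
    p,Q=cur;rows=[]
    for w in wps:
        pt,Qt=np.array(w[0],float),w[1];v=w[2] if len(w)>2 else vmax
        rv=R.from_matrix(Q.T@Qt).as_rotvec();d=pt-p
        n=max(1,int(np.ceil(max(np.linalg.norm(d)/v,np.linalg.norm(rv)/wmax))))
        p0,Q0=p,Q
        for i in range(n):
            q2=Q0@R.from_rotvec(rv*(i+1)/n).as_matrix();p2=p0+d*(i+1)/n
            sh=(Q.T@(p2-p)/1000).round(4);tu=R.from_matrix(Q.T@q2).as_rotvec().round(3)
            rows.append([(sh+0).tolist(),(tu+0).tolist()])
            p=p+Q@(sh*1000);Q=Q@R.from_rotvec(tu).as_matrix()
    print(len(rows),'rows')
    for i in range(0,len(rows),10): print(json.dumps(rows[i:i+10]).replace(' ','').replace('0.','.').replace('-.0,','0,'))
    return p,Q
def st():
    s=ctrl.read_state();print('t%.2f'%s['t'],np.round(s['position'],1),np.round(s['orientation'],3).tolist(),'q',np.round(s['q'],3),'F',np.round(s['ft_force'],1),'g%.1f'%s['grip_width'])
E
python3 -c "
from h import *
plan([((440,-70,330),R_pitch(0))])"
```

```text
14 rows
[[[.0279,-.0275,-.0071],[.0,.0,.025]],[[.0272,-.0282,-.007],[.0,.0,.024]],[[.0265,-.0289,-.0071],[.0,.0,.025]],[[.0258,-.0295,-.007],[.0,.0,.025]],[[.025,-.0301,-.0071],[.0,.0,.024]],[[.0243,-.0308,-.007],[.0,.0,.025]],[[.0235,-.0313,-.0071],[.0,.0,.024]],[[.0228,-.0319,-.007],[.0,.0,.025]],[[.0219,-.0324,-.0071],[.0,.0,.025]],[[.0212,-.033,-.007],[.0,.0,.024]]]
[[[.0203,-.0335,-.0071],[.0,.0,.025]],[[.0195,-.034,-.007],[.0,.0,.025]],[[.0187,-.0344,-.0071],[.0,.0,.024]],[[.0178,-.0349,-.007],[-.001,.0,.025]]]
```

Request:
carry_out(
  motion=[
    [[0.0279, -0.0275, -0.0071], [0, 0, 0.025]],
    [[0.0272, -0.0282, -0.007], [0, 0, 0.024]],
    [[0.0265, -0.0289, -0.0071], [0, 0, 0.025]],
    [[0.0258, -0.0295, -0.007], [0, 0, 0.025]],
    [[0.025, -0.0301, -0.0071], [0, 0, 0.024]],
    [[0.0243, -0.0308, -0.007], [0, 0, 0.025]],
    [[0.0235, -0.0313, -0.0071], [0, 0, 0.024]],
    [[0.0228, -0.0319, -0.007], [0, 0, 0.025]],
    [[0.0219, -0.0324, -0.0071], [0, 0, 0.025]],
    [[0.0212, -0.033, -0.007], [0, 0, 0.024]],
  ],
)

```text
t: 1.18
position: [372.6, -209.6, 302.4]
orientation: [[0.995, 0.097, 0.001], [0.097, -0.995, -0.0], [0.001, 0.0, -1.0]]
ft_force: [0.6, -0.4, -0.2]
grip_width: 85.2
```

Request:
carry_out(
  motion=[
    [[0.0203, -0.0335, -0.0071], [0, 0, 0.025]],
    [[0.0195, -0.034, -0.007], [0, 0, 0.025]],
    [[0.0187, -0.0344, -0.0071], [0, 0, 0.024]],
    [[0.0178, -0.0349, -0.007], [0, 0, 0.025]],
    [[0, 0, 0], [0, 0, 0]],
  ],
)

```text
t: 1.6
position: [442.9, -64.4, 331.6]
orientation: [[1.0, 0.005, 0.004], [0.005, -1.0, 0.003], [0.004, -0.003, -1.0]]
ft_force: [0.2, -0.8, 0.5]
grip_width: 85.2
```

```bash
python3 -c "
from h import *
st()
snap('wrist','w1.png');snap('top','t3.png')"
```

```text
t1.60 [442.9 -64.4 331.6] [[1.0, 0.005, 0.004], [0.005, -1.0, 0.003], [0.004, -0.003, -1.0]] q [-0.302  0.045  1.668  0.004  1.425  1.263] F [ 0.2 -0.8  0.5] g85.2
```

View pics/w1.png

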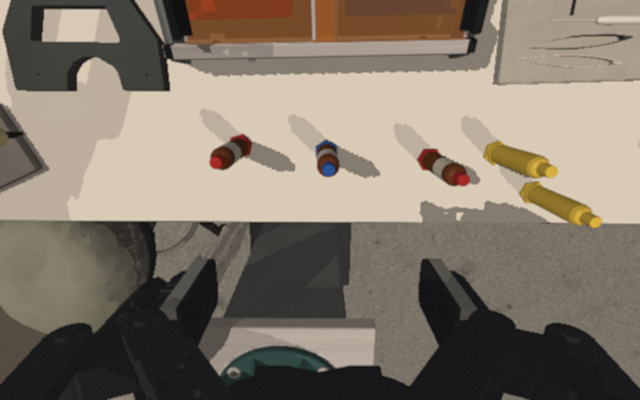

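```bash
python3 - <<'E'
from h import *
t=snap("top");w=snap("wrist")
print('front top',[onz(t,u,v,66).round(0) for u,v in((265.8,203.5),(370.5,202.5))],'back',[onz(t,u,v,136).round(0) for u,v in((262.8,136.5),(371,134.5))])
print('wrist front',[onz(w,u,v,64).round(0) for u,v in((168,52),(473,50))])
print('caps',[onz(w,u,v,114).round(0) for u,v in((217,161),(328,170),(462,180))])
print('feet',[onz(w,u,v,6).round(0) for u,v in((241,144),(325,146),(430,157))])
print('tube/stand',[onz(t,u,v,z).round(0) for u,v,z in((203,222,100),(393,241,110),(412,260,110))])
E
```

```text
front top [array([550.,  97.,  66.]), array([ 557., -234.,   66.])] back [array([749., 104., 136.]), array([ 759., -229.,  136.])]
wrist front [array([556.,  96.,  64.]), array([ 558., -239.,   64.])]
caps [array([444.,  37., 114.]), array([435., -80., 114.]), array([ 424., -224.,  114.])]
feet [array([446.,  35.,   6.]), array([444., -79.,   6.]), array([ 429., -223.,    6.])]
tube/stand [array([486., 286., 100.]), array([ 433., -298.,  110.]), array([ 377., -355.,  110.])]
```

```bash
python3 - <<'E'
from h import *
st(); w=snap('wrist')
print('caps',[blobs(w["image"],(0,170,90),(8,255,255),(190,130,480,200)),blobs(w["image"],(100,120,60),(125,255,255),(190,130,480,200))])
plan([((690,-70,340),R_pitch(0))])
E
```

```text
t1.80 [439.5 -70.7 329.7] [[1.0, 0.0, -0.001], [0.0, -1.0, -0.0], [-0.001, 0.0, -1.0]] q [-3.140e-01  4.500e-02  1.673e+00 -1.000e-03  1.424e+00  1.256e+00] F [ 0.5 -0.3 -0. ] g85.1
caps [[((np.float64(234.6), np.float64(134.3)), 39, [225, 132, 17, 6]), ((np.float64(243.4), np.float64(141.0)), 8, [243, 139, 2, 5]), ((np.float64(420.0), np.float64(152.3)), 94, [414, 146, 19, 19]), ((np.float64(208.1), np.float64(158.0)), 119, [203, 150, 12, 15]), ((np.float64(454.1), np.float64(173.2)), 182, [446, 166, 18, 15])], [((np.float64(320.8), np.float64(140.4)), 47, [311, 137, 20, 9]), ((np.float64(321.7), np.float64(164.7)), 144, [316, 158, 13, 14])]]
7 rows
[[[.0358,-.0002,-.0015],[.0,.0,.0]],[[.0358,-.0002,-.0015],[.0,.0,.0]],[[.0358,-.0002,-.0015],[.0,.0,-.001]],[[.0358,-.0001,-.0016],[.0,.001,.0]],[[.0358,-.0002,-.0014],[.0,.0,.0]],[[.0358,-.0002,-.0015],[.0,.0,.0]],[[.0359,-.0001,-.0015],[.0,.0,.0]]]
```

Request:
carry_out(
  motion=[
    [[0.0358, 0, -0.0015], [0, 0, 0]],
    [[0.0358, 0, -0.0015], [0, 0, 0]],
    [[0.0358, 0, -0.0015], [0, 0, 0]],
    [[0.0358, 0, -0.0015], [0, 0, 0]],
    [[0.0358, 0, -0.0015], [0, 0, 0]],
    [[0.0358, 0, -0.0015], [0, 0, 0]],
    [[0.0358, 0, -0.0015], [0, 0, 0]],
    [[0, 0, 0], [0, 0, 0]],
    [[0, 0, 0], [0, 0, 0]],
    [[0, 0, 0], [0, 0, 0]],
  ],
)

```text
t: 2.68
position: [689.5, -72.0, 339.5]
orientation: [[1.0, -0.002, -0.002], [-0.002, -1.0, 0.0], [-0.002, -0.0, -1.0]]
ft_force: [-0.6, -1.2, 0.7]
grip_width: 85.0
```

```bash
python3 - <<'E'
from h import *
st(); w=snap('wrist','w2.png'); import pickle; pickle.dump(w,open('w2.pkl','wb'))
E
```

```text
t2.68 [689.5 -72.  339.5] [[1.0, -0.002, -0.002], [-0.002, -1.0, 0.0], [-0.002, -0.0, -1.0]] q [-0.203  0.433  1.131 -0.     1.581  1.37 ] F [-0.6 -1.2  0.7] g85.0
```

View pics/w2.png

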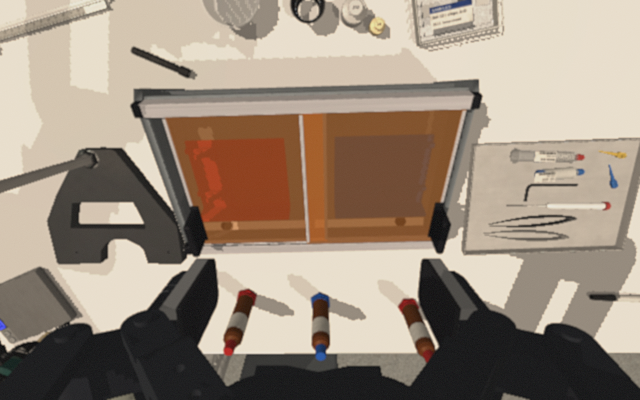

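```bash
python3 - <<'E'
import cv2
a=cv2.imread('pics/w2.png')
for n,(x0,y0) in dict(a=(125,75),b=(400,65),c=(170,195),d=(390,190)).items():
    cv2.imwrite(f'pics/w2{n}.png',a[y0:y0+70,x0:x0+100])
r1=cv2.hconcat([cv2.imread('pics/w2a.png'),cv2.imread('pics/w2b.png')]);r2=cv2.hconcat([cv2.imread('pics/w2c.png'),cv2.imread('pics/w2d.png')])
cv2.imwrite('pics/w2z.png',cv2.resize(cv2.vconcat([r1,r2]),None,fx=4,fy=4,interpolation=cv2.INTER_CUBIC))
E
```

```text
(no output)
```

View pics/w2z.png

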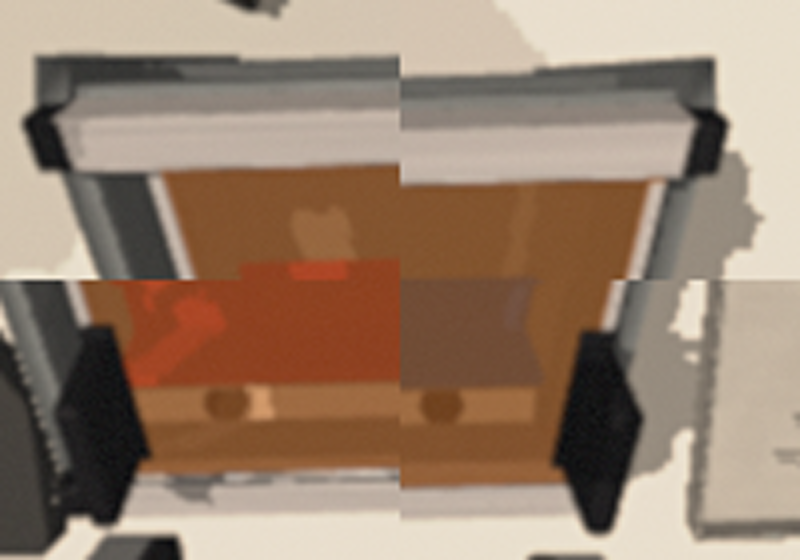

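```bash
python3 - <<'E'
from h import *
import pickle
w=pickle.load(open('w2.pkl','rb'));t=snap('top');s=snap('side')
print('w rear corners z132',[onz(w,u,v,132).round(1) for u,v in((134.5,89.3),(478.7,80))],'z0',[onz(w,u,v,0).round(1) for u,v in((134.5,89.3),(478.7,80))])
# rear rail outer ends, inner lower edge
print('rear rail lower edge z132',[onz(w,u,v,132).round(1) for u,v in((165,118),(465,110))])
print('front rail upper edge z62',[onz(w,u,v,62).round(1) for u,v in((206,245),(436,242))])
for z in (90,110): print(z,'hL top',onz(t,271.9,187.5,z).round(1),'hR',onz(t,368.4,187.5,z).round(1))
print('door edge lines: left door left edge', onz(w,165,130,110).round(1),'left wall',onz(w,146,130,110).round(1),'right door right edge',onz(w,461,130,110).round(1),'wall',onz(w,470,130,110).round(1))
E
```

```text
w rear corners z132 [array([766.4, 106.5, 132. ]), array([ 774.3, -226. ,  132. ])] z0 [array([766.6, 173.8,   0. ]), array([ 777.5, -284.1,    0. ])]
rear rail lower edge z132 [array([739.2,  80.5, 132. ]), array([ 746.3, -216.4,  132. ])]
front rail upper edge z62 [array([568. ,  78.5,  62. ]), array([ 572., -228.,   62.])]
90 hL top [597.8  76.7  90. ] hR [ 601.3 -225.5   90. ]
110 hL top [594.4  74.7 110. ] hR [ 597.8 -223.6  110. ]
door edge lines: left door left edge [725.   91.8 110. ] left wall [725.  112.1 110. ] right door right edge [ 724.4 -223.8  110. ] wall [ 724.4 -233.4  110. ]
```

```bash
python3 - <<'E'
from h import *
c=plan([((600,40,150),R_pitch(0)),((600,40,92),R_pitch(0),20)])
E
```

```text
9 rows
[[[-.0149,-.0185,.0318],[.0,.0,.0]],[[-.0149,-.0185,.0319],[.0,.0,-.001]],[[-.0149,-.0184,.0318],[.0,.0,.0]],[[-.0148,-.0185,.0318],[.0,.0,.0]],[[-.0149,-.0185,.0319],[.0,.0,.0]],[[-.0149,-.0185,.0318],[.0,.0,-.001]],[[.0,.0,.0193],[.0,.0,.0]],[[.0,.0,.0194],[.0,.0,.0]],[[.0,.0,.0193],[.0,.0,.0]]]
```

Request:
carry_out(
  motion=[
    [[-0.0149, -0.0185, 0.0318], [0, 0, 0]],
    [[-0.0149, -0.0185, 0.0318], [0, 0, 0]],
    [[-0.0149, -0.0185, 0.0318], [0, 0, 0]],
    [[-0.0149, -0.0185, 0.0318], [0, 0, 0]],
    [[-0.0149, -0.0185, 0.0318], [0, 0, 0]],
    [[-0.0149, -0.0185, 0.0318], [0, 0, 0]],
    [[0, 0, 0.019], [0, 0, 0]],
    [[0, 0, 0.019], [0, 0, 0]],
    [[0, 0, 0.015], [0, 0, 0]],
    [[0, 0, 0.004], [0, 0, 0]],
  ],
  grip=0,
)

```text
t: 3.67
position: [598.7, 40.9, 91.2]
orientation: [[1.0, -0.0, -0.003], [-0.0, -1.0, 0.0], [-0.003, -0.0, -1.0]]
ft_force: [-0.1, 0.2, -0.9]
grip_width: -0.1
```

Request:
carry_out(
  motion=[
    [[0, -0.004, 0], [0, 0, 0]],
    [[0, -0.006, 0], [0, 0, 0]],
    [[0, -0.006, 0], [0, 0, 0]],
    [[0, -0.006, 0], [0, 0, 0]],
    [[0, -0.002, 0], [0, 0, 0]],
  ],
)

```text
t: 4.08
position: [602.1, 65.8, 93.9]
orientation: [[1.0, 0.001, 0.002], [0.001, -1.0, -0.0], [0.002, 0.0, -1.0]]
ft_force: [1.0, -1.3, 1.2]
grip_width: -0.1
```

```bash
python3 - <<'E'
from h import *
st(); w=snap('wrist','w3.png');s=snap('side')
cv2.imwrite('pics/s3.png',cv2.resize(s["image"][100:260,260:460],None,fx=4,fy=3.7,interpolation=cv2.INTER_CUBIC))
E
```

```text
t4.08 [602.1  65.8  93.9] [[1.0, 0.001, 0.002], [0.001, -1.0, -0.0], [0.002, 0.0, -1.0]] q [-0.005  0.514  1.639 -0.     0.987  1.565] F [ 1.  -1.3  1.2] g-0.1
```

View pics/s3.png

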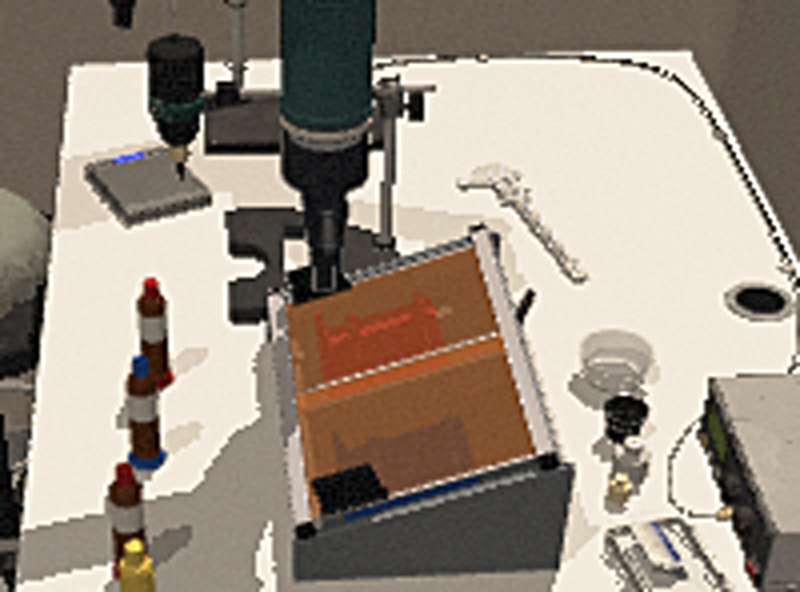

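View pics/w3.png

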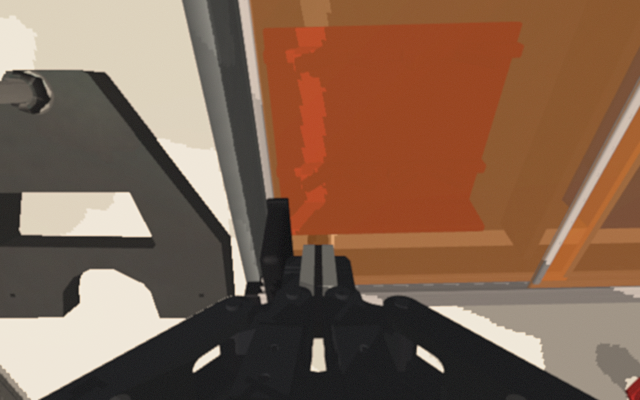

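Request:
carry_out(
  motion=[
    [[0, -0.004, 0], [0, 0, 0]],
    [[0, -0.004, 0], [0, 0, 0]],
    [[0, -0.003, 0], [0, 0, 0]],
    [[0, 0, 0], [0, 0, 0]],
  ],
)

```text
t: 4.52
position: [601.3, 76.5, 92.7]
orientation: [[1.0, 0.0, 0.0], [0.0, -1.0, 0.0], [0.0, -0.0, -1.0]]
ft_force: [-1.0, 0.2, 0.1]
grip_width: -0.3
```

Request:
carry_out(
  motion=[
    [[0, -0.003, 0], [0, 0, 0]],
    [[0, -0.003, 0], [0, 0, 0]],
    [[0, 0, 0], [0, 0, 0]],
  ],
)

```text
t: 4.77
position: [601.3, 77.5, 92.7]
orientation: [[1.0, 0.002, -0.0], [0.002, -1.0, -0.008], [-0.0, 0.008, -1.0]]
ft_force: [0.2, -18.1, 1.6]
grip_width: 0.2
```

Request:
carry_out(
  motion=[
    [[0, -0.003, 0], [0, 0, 0]],
    [[0, -0.003, 0], [0, 0, 0]],
    [[0, 0, 0], [0, 0, 0]],
  ],
)

```text
t: 5.02
position: [601.4, 78.0, 92.8]
orientation: [[1.0, 0.003, -0.001], [0.003, -1.0, -0.016], [-0.001, 0.016, -1.0]]
ft_force: [-0.5, -38.4, 3.8]
grip_width: -0.1
```

Request:
carry_out(
  motion=[
    [[0, 0.02, -0.005], [0, 0, 0]],
    [[0, 0.02, -0.02], [0, 0, 0]],
    [[0, 0.02, -0.03], [0, 0, 0]],
    [[0, 0.03, -0.02], [0, 0, 0]],
    [[0, 0.02, 0], [0, 0, 0]],
    [[0, 0.01, 0], [0, 0, 0]],
    [[0, 0, 0], [0, 0, 0]],
    [[0, 0, 0], [0, 0, 0]],
  ],
)

```text
t: 5.68
position: [600.3, -31.6, 166.7]
orientation: [[1.0, -0.001, -0.002], [-0.001, -1.0, 0.001], [-0.002, -0.001, -1.0]]
ft_force: [0.2, 0.5, 0.3]
grip_width: 0.1
```

```bash
python3 - <<'E'
from h import *
st(); w=snap('wrist','w4.png')
plan([((600,-262,165),R_pitch(0)),((600,-262,94),R_pitch(0),20)])
E
```

```text
t5.68 [600.3 -31.6 166.7] [[1.0, -0.001, -0.002], [-0.001, -1.0, 0.001], [-0.002, -0.001, -1.0]] q [-1.680e-01  4.240e-01  1.580e+00  1.000e-03  1.139e+00  1.404e+00] F [0.2 0.5 0.3] g0.1
10 rows
[[[.0,.0385,.0002],[.0,.0,.0]],[[.0,.0385,.0002],[.0,.001,.0]],[[-.0001,.0385,.0002],[-.001,.0,.0]],[[.0,.0385,.0003],[.0,.001,.0]],[[.0,.0385,.0002],[.0,.0,.0]],[[.0,.0385,.0003],[.0,.0,.0]],[[.0,.0,.0177],[.0,.0,.0]],[[.0,.0,.0178],[.0,.0,.0]],[[.0,.0,.0177],[.0,.0,.0]],[[.0,.0,.0178],[.0,.0,.0]]]
```

View pics/w4.png

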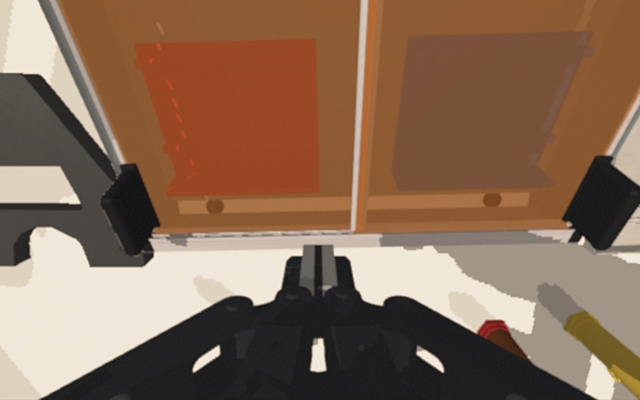

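Request:
carry_out(
  motion=[
    [[0, 0.0385, 0], [0, 0, 0]],
    [[0, 0.0385, 0], [0, 0, 0]],
    [[0, 0.0385, 0], [0, 0, 0]],
    [[0, 0.0385, 0], [0, 0, 0]],
    [[0, 0.0385, 0], [0, 0, 0]],
    [[0, 0.0385, 0], [0, 0, 0]],
    [[0, 0, 0.018], [0, 0, 0]],
    [[0, 0, 0.025], [0, 0, 0]],
    [[0, 0, 0.02], [0, 0, 0]],
    [[0, 0, 0.009], [0, 0, 0]],
  ],
)

```text
t: 6.57
position: [599.3, -260.5, 91.8]
orientation: [[1.0, 0.001, -0.005], [0.001, -1.0, 0.004], [-0.005, -0.004, -1.0]]
ft_force: [-0.8, 0.7, -0.5]
grip_width: 0.0
```

```bash
python3 - <<'E'
from h import *
st(); w=snap('wrist','w5.png')
E
```

```text
t6.57 [ 599.3 -260.5   91.8] [[1.0, 0.001, -0.005], [0.001, -1.0, 0.004], [-0.005, -0.004, -1.0]] q [-5.160e-01  5.770e-01  1.519e+00  1.000e-03  1.053e+00  1.054e+00] F [-0.8  0.7 -0.5] g0.0
```

View pics/w5.png

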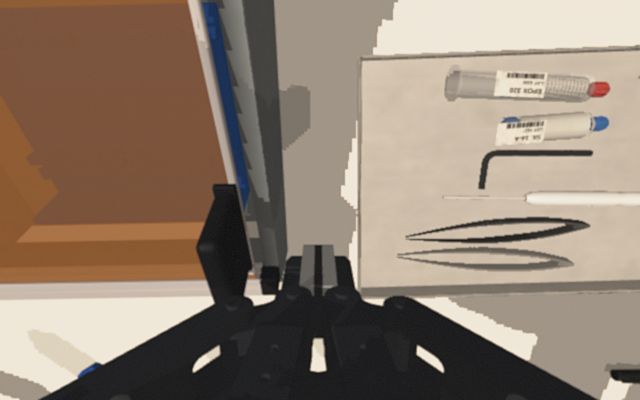

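Request:
carry_out(
  motion=[
    [[0, -0.01, 0], [0, 0, 0]],
    [[0, -0.015, 0], [0, 0, 0]],
    [[0, -0.015, 0], [0, 0, 0]],
    [[0, -0.02, 0], [0, 0, 0]],
    [[0, -0.02, 0], [0, 0, 0]],
    [[0, -0.02, 0], [0, 0, 0]],
    [[0, -0.02, 0], [0, 0, 0]],
    [[0, -0.015, 0], [0, 0, 0]],
    [[0, -0.01, 0], [0, 0, 0]],
    [[0, -0.006, 0], [0, 0, 0]],
  ],
)

```text
t: 7.45
position: [601.5, -110.1, 96.6]
orientation: [[1.0, 0.002, 0.001], [0.002, -1.0, -0.0], [0.001, 0.0, -1.0]]
ft_force: [-1.7, -2.4, 1.2]
grip_width: -0.1
```

Request:
carry_out(
  motion=[
    [[0, -0.006, 0], [0, 0, 0]],
    [[0, -0.006, 0], [0, 0, 0]],
    [[0, 0, 0], [0, 0, 0]],
  ],
)

```text
t: 7.7
position: [601.5, -99.3, 95.8]
orientation: [[1.0, -0.0, 0.001], [-0.0, -1.0, 0.001], [0.001, -0.001, -1.0]]
ft_force: [-0.1, 0.2, -0.2]
grip_width: -0.4
```

Request:
carry_out(
  motion=[
    [[0, -0.004, 0], [0, 0, 0]],
    [[0, -0.004, 0], [0, 0, 0]],
    [[0, 0, 0], [0, 0, 0]],
  ],
)

```text
t: 7.95
position: [601.5, -94.8, 95.8]
orientation: [[1.0, 0.001, 0.0], [0.001, -1.0, -0.004], [0.0, 0.004, -1.0]]
ft_force: [-1.3, -9.7, -0.4]
grip_width: 0.1
```

Request:
carry_out(
  motion=[
    [[0, 0.015, -0.01], [0, 0, 0]],
    [[0.01, 0.02, -0.03], [0, 0, 0]],
    [[0.02, 0.02, -0.04], [0, 0, 0]],
    [[0.02, 0.01, -0.04], [0, 0, 0]],
    [[0.02, 0, -0.04], [0, 0, 0]],
    [[0.01, 0, -0.02], [0, 0, 0]],
    [[0, 0, 0], [0, 0, 0]],
    [[0, 0, 0], [0, 0, 0]],
    [[0, 0, 0], [0, 0, 0]],
  ],
)

```text
t: 8.7
position: [673.9, -153.4, 262.4]
orientation: [[1.0, -0.001, -0.002], [-0.001, -1.0, 0.001], [-0.002, -0.001, -1.0]]
ft_force: [-0.1, 0.3, 0.4]
grip_width: 0.4
```

```bash
python3 - <<'E'
from h import *
import pickle
st(); w=snap('wrist','w6.png');pickle.dump(w,open('w6.pkl','wb'))
E
```

```text
t8.70 [ 673.9 -153.4  262.4] [[1.0, -0.001, -0.002], [-0.001, -1.0, 0.001], [-0.002, -0.001, -1.0]] q [-0.324  0.47   1.252  0.     1.422  1.247] F [-0.1  0.3  0.4] g0.4
```

View pics/w6.png

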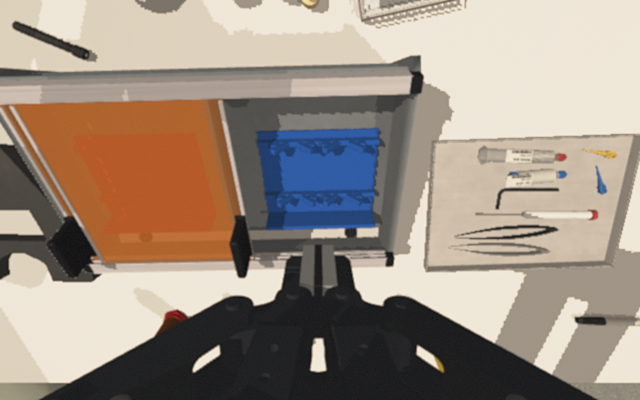

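```bash
python3 - <<'E'
import cv2
a=cv2.imread('pics/w6.png')
cv2.imwrite('pics/w6z.png',cv2.resize(a[60:270,220:420],None,fx=3.8,fy=2.85,interpolation=cv2.INTER_CUBIC))
E
```

```text
(no output)
```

View pics/w6z.png

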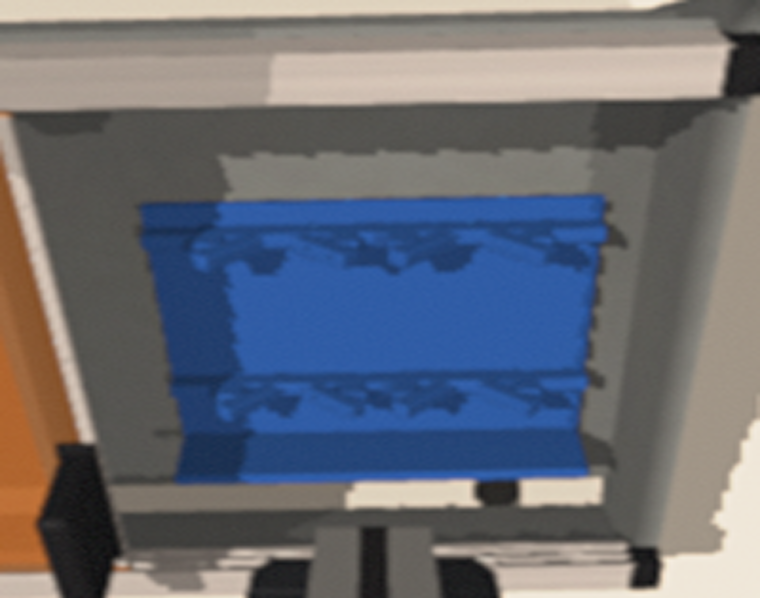

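```bash
cat > cs.py <<'E'
from h import *
import pickle
w=pickle.load(open('w6.pkl','rb'))
f=lambda X,Y:(220+X/3.8,60+Y/2.85)
for nm,a,b,wd in(('upper floor edge',(140,205),(603,197),122),('upper rib base?',(142,232),(605,240),122),('low rib base',(170,380),(586,378),122),('plate base?',(180,432),(583,432),122),('plate top?',(178,482),(588,473),122)):
    zs=np.arange(20,130,.5);best=min(zs,key=lambda z:abs(np.linalg.norm(onz(w,*f(*a),z)-onz(w,*f(*b),z))-wd))
    print(nm,best,onz(w,*f(*a),best).round(1),onz(w,*f(*b),best).round(1))
t=np.radians(20);up=np.array([np.cos(t),0,np.sin(t)]);n=np.array([-np.sin(t),0,np.cos(t)])
o,_=ray(w,0,0);print('cam',o.round(1))
for fy in (548,556,563):
    _,d1=ray(w,*f(400,105));_,d2=ray(w,*f(200,fy))
    # o+a d1 - (o+b d2) = 184*up (xz only)
    A=np.array([[d1[0],-d2[0]],[d1[2],-d2[2]]]);ab=np.linalg.solve(A,184*up[[0,2]])
    r=o+ab[0]*d1;fr=o+ab[1]*d2;g=r-97*up-28*n
    print(fy,'rear',r.round(1),'front',fr.round(1),'groove mid xz',g[[0,2]].round(1))
E
python3 cs.py
```

```text
upper floor edge 56.0 [709.7 -91.4  56. ] [ 712.5 -213.3   56. ]
upper rib base? 59.5 [700.8 -92.   59.5] [ 698.  -214.    59.5]
low rib base 37.0 [639.8 -93.2  37. ] [ 640.7 -215.2   37. ]
plate base? 31.5 [616.3 -94.3  31.5] [ 616.3 -216.3   31.5]
plate top? 43.5 [599.5 -94.7  43.5] [ 603.4 -216.6   43.5]
cam [ 750.2 -153.5  405.2]
548 rear [ 744.5 -158.8  108.4] front [ 571.6 -100.4   45.5] groove mid xz [662.9  48.9]
556 rear [ 744.6 -158.7  115.7] front [ 571.7 -101.4   52.8] groove mid xz [663.1  56.3]
563 rear [ 744.7 -158.5  121.9] front [ 571.8 -102.2   59. ] groove mid xz [663.2  62.5]
```

Request:
carry_out(
  motion=[
    [[0, 0, 0.04], [0, 0, 0]],
    [[0, 0, 0.04], [0, 0, 0]],
    [[0, 0, 0.04], [0, 0, 0]],
    [[0, 0, 0.04], [0, 0, 0]],
    [[0, 0, 0.024], [0, 0, 0]],
    [[0, 0, 0.008], [0, 0, 0]],
    [[0, 0, 0.004], [0, 0, 0]],
    [[0, 0, 0], [0, 0, 0]],
  ],
)

```text
t: 9.42
position: [674.3, -153.1, 66.7]
orientation: [[1.0, -0.0, -0.002], [-0.0, -1.0, 0.001], [-0.002, -0.001, -1.0]]
ft_force: [-0.1, 0.3, 0.5]
grip_width: -0.1
```

Request:
carry_out(
  motion=[
    [[0, 0, 0.004], [0, 0, 0]],
    [[0, 0, 0.004], [0, 0, 0]],
    [[0, 0, 0.003], [0, 0, 0]],
    [[0, 0, 0], [0, 0, 0]],
  ],
)

```text
t: 9.75
position: [675.2, -153.3, 56.8]
orientation: [[1.0, -0.0, 0.001], [-0.0, -1.0, -0.0], [0.001, 0.0, -1.0]]
ft_force: [-0.8, 0.3, 0.3]
grip_width: 0.3
```

Request:
carry_out(
  motion=[
    [[0, 0, 0.003], [0, 0, 0]],
    [[0, 0, 0.003], [0, 0, 0]],
    [[0, 0, 0], [0, 0, 0]],
  ],
)

```text
t: 10.0
position: [674.7, -153.1, 49.9]
orientation: [[1.0, -0.0, -0.001], [-0.0, -1.0, 0.0], [-0.001, -0.0, -1.0]]
ft_force: [0.0, 0.1, -0.5]
grip_width: 0.2
```

Request:
carry_out(
  motion=[
    [[0, 0, 0.003], [0, 0, 0]],
    [[0, 0, 0.002], [0, 0, 0]],
    [[0, 0, 0], [0, 0, 0]],
  ],
)

```text
t: 10.25
position: [675.2, -153.3, 48.6]
orientation: [[1.0, 0.0, 0.001], [0.0, -1.0, -0.0], [0.001, 0.0, -1.0]]
ft_force: [-6.8, 2.0, 22.4]
grip_width: -0.1
```

Request:
carry_out(
  motion=[
    [[0, 0, 0.003], [0, 0, 0]],
    [[0, 0, 0.002], [0, 0, 0]],
    [[0, 0, 0], [0, 0, 0]],
  ],
)

```text
t: 10.5
position: [675.4, -153.3, 48.2]
orientation: [[1.0, 0.0, 0.002], [0.0, -1.0, -0.001], [0.002, 0.001, -1.0]]
ft_force: [-17.3, 5.1, 51.4]
grip_width: 0.2
```

```bash
python3 - <<'E'
from h import *
c=plan([((640,-153,220),R_pitch(0)),((400,-200,280),R_pitch(45,60))],wmax=.11)
E
```

```text
17 rows
[[[-.007,.0,-.0344],[.0,.0,.0]],[[-.007,-.0001,-.0344],[.0,-.001,.0]],[[-.0071,.0,-.0343],[.001,.0,.0]],[[-.007,-.0001,-.0344],[.0,-.001,.0]],[[-.0071,.0,-.0343],[.0,.0,.0]],[[-.02,.0039,-.005],[.034,.059,-.083]],[[-.0199,.0021,-.0063],[.034,.059,-.082]],[[-.0196,.0002,-.0075],[.034,.06,-.083]],[[-.0191,-.0017,-.0086],[.035,.059,-.082]],[[-.0183,-.0035,-.0097],[.034,.059,-.083]]]
[[[-.0173,-.0054,-.0105],[.034,.059,-.082]],[[-.0162,-.0071,-.0113],[.034,.06,-.083]],[[-.0148,-.0088,-.012],[.034,.059,-.082]],[[-.0133,-.0103,-.0125],[.035,.059,-.083]],[[-.0116,-.0119,-.0128],[.034,.059,-.082]],[[-.0099,-.0131,-.013],[.034,.06,-.083]],[[-.0079,-.0144,-.0131],[.034,.059,-.083]]]
```

Request:
carry_out(
  motion=[
    [[-0.007, 0, -0.0344], [0, 0, 0]],
    [[-0.007, 0, -0.0344], [0, 0, 0]],
    [[-0.007, 0, -0.0344], [0, 0, 0]],
    [[-0.007, 0, -0.0344], [0, 0, 0]],
    [[-0.007, 0, -0.0344], [0, 0, 0]],
    [[-0.02, 0.0039, -0.005], [0.034, 0.059, -0.083]],
    [[-0.0199, 0.0021, -0.0063], [0.034, 0.059, -0.082]],
    [[-0.0196, 0.0002, -0.0075], [0.034, 0.06, -0.083]],
    [[-0.0191, -0.0017, -0.0086], [0.035, 0.059, -0.082]],
    [[-0.0183, -0.0035, -0.0097], [0.034, 0.059, -0.083]],
  ],
)

```text
t: 11.33
position: [540.5, -172.2, 237.8]
orientation: [[0.875, 0.416, 0.247], [0.367, -0.904, 0.22], [0.315, -0.101, -0.944]]
ft_force: [-0.8, -1.4, -0.3]
grip_width: -0.2
```

Request:
carry_out(
  motion=[
    [[-0.0173, -0.0054, -0.0105], [0.034, 0.059, -0.082]],
    [[-0.0162, -0.0071, -0.0113], [0.034, 0.06, -0.083]],
    [[-0.0148, -0.0088, -0.012], [0.034, 0.059, -0.082]],
    [[-0.0133, -0.0103, -0.0125], [0.035, 0.059, -0.083]],
    [[-0.0116, -0.0119, -0.0128], [0.034, 0.059, -0.082]],
    [[-0.0099, -0.0131, -0.013], [0.034, 0.06, -0.083]],
    [[-0.0079, -0.0144, -0.0131], [0.034, 0.059, -0.083]],
    [[0, 0, 0], [0, 0, 0]],
    [[0, 0, 0], [0, 0, 0]],
  ],
  grip=0.055,
)

```text
t: 12.08
position: [402.6, -199.2, 272.5]
orientation: [[0.371, 0.858, 0.356], [0.609, -0.514, 0.604], [0.701, -0.007, -0.713]]
ft_force: [0.1, -0.6, 1.0]
grip_width: 54.9
```

```bash
python3 - <<'E'
from h import *
st(); w=snap('wrist','w7.png')
E
```

```text
t12.08 [ 402.6 -199.2  272.5] [[0.371, 0.858, 0.356], [0.609, -0.514, 0.604], [0.701, -0.007, -0.713]] q [-1.141  0.295  1.796  0.612  1.564 -0.768] F [ 0.1 -0.6  1. ] g54.9
```

View pics/w7.png

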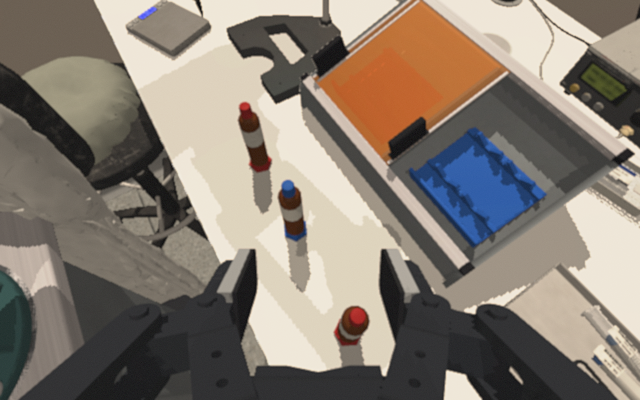

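```bash
cat > kin.py <<'E'
from h import *
from scipy.optimize import least_squares
D=[([-1.341,.359,1.51,0,1.272,-.115],[202.79,-564.66,231.27]),([-.314,.045,1.673,-.001,1.424,1.256],[439.5,-70.7,329.7]),([-.203,.433,1.131,0,1.581,1.37],[689.5,-72,339.5]),([-.005,.514,1.639,0,.987,1.565],[602.1,65.8,93.9]),([-.516,.577,1.519,.001,1.053,1.054],[599.3,-260.5,91.8]),([-.324,.47,1.252,0,1.422,1.247],[673.9,-153.4,262.4]),([-1.141,.295,1.796,.612,1.564,-.768],[402.6,-199.2,272.5])]
rz=lambda a:R.from_euler('z',a).as_matrix();ry=lambda a:R.from_euler('y',a).as_matrix()
S4,S6=1,1
def fk(q,P):
    a0,d,h,L1,L2,Lt,e=P;z=np.array([0,0,1.])
    B=rz(q[0]);A=B@ry(q[1]);F=B@ry(q[1]+q[2]);W=F@rz(S4*q[3])@ry(q[4]);T=W@rz(S6*q[5])
    p=B@np.array([a0,d,h])+A@(z*L1)+F@np.array([e,0,L2])+W@(z*Lt)
    return p,T
P0=[0,69,150,550,440,300,0]
def fitP():
    r=least_squares(lambda P:np.concatenate([fk(q,P)[0]-p for q,p in D]+[[.05*(P[0]),.05*P[6]]]),P0);return r.x,r.fun
if __name__=='__main__':
    for S4 in(1,-1):
        x,f=fitP();print(S4,x.round(1),np.abs(f).max())
    Q=np.array([[.371,.858,.356],[.609,-.514,.604],[.701,-.007,-.713]])
    for S4 in(1,-1):
      for S6 in (1,-1):
        T=fk(D[6][0],P0)[1];print(S4,S6,(T.T@Q).round(2).tolist())
E
python3 kin.py
```

```text
1 [  0.   68.8 266.  610.9 433.4 372.9 111.2] 5.559966080166254
-1 [-3.000e-01  8.980e+01 -2.168e+02  8.135e+02  3.876e+02 -1.170e+02
  3.117e+02] 157.62008236236034
1 1 [[0.0, -1.0, -0.0], [1.0, 0.0, 0.0], [-0.0, -0.0, 1.0]]
1 -1 [[1.0, -0.03, 0.0], [0.03, 1.0, 0.0], [-0.0, -0.0, 1.0]]
-1 1 [[0.32, -0.68, -0.66], [0.66, -0.34, 0.67], [-0.68, -0.65, 0.34]]
-1 -1 [[0.67, -0.36, 0.65], [-0.3, 0.67, 0.68], [-0.68, -0.65, 0.34]]
```

```bash
cat >> kin.py <<'E'
LO=np.array([-2.97,-1.01,.21,-.96,.2,-2.98]);HI=np.array([2.97,2.36,2.38,4.11,2.71,2.98])
C=np.array([[0,-1,0],[1,0,0],[0,0,1.]])
S4,S6=1,1
PK,_=fitP()
def ik(p,Q,q0=None):
    if q0 is None:q0=np.array([-.8,.2,1.8,.6,1.4,-.3])
    def f(q):
        pp,T=fk(q,PK);return np.concatenate([(pp-p)/100,R.from_matrix((T@C).T@Q).as_rotvec()])
    r=least_squares(f,np.clip(q0,LO+.01,HI-.01),bounds=(LO,HI));return r.x,np.abs(r.fun).max()
E
python3 - <<'E'
from kin import *
print(PK.round(1))
print([ (fk(q,PK)[0]-p).round(1).tolist() for q,p in D])
for nm,b in(('blue',(438,-76)),('redL',(446,41)),('redR',(428,-220))):
  for phi in(45,50,55,60,65,70):
    o=[]
    for az in(30,45,60,75,90,105,120):
      Q=R_pitch(phi,az);p=np.array([*b,65])+Q[:,2]*17
      best=min((ik(p,Q,np.array(q0)) for q0 in([-.8,.2,1.8,.6,1.4,-.3],[-1.2,0,2.2,1.2,1.2,-1])),key=lambda x:x[1])
      o.append('%d:%.3f(%.1f)'%(az,best[1],min((best[0]-LO).min(),(HI-best[0]).min())))
    print(nm,phi,o)
E
```

```text
[  0.   68.8 266.  610.9 433.4 372.9 111.2]
[[0.1, -0.5, 0.1], [-0.1, -0.0, 0.1], [-0.5, 0.4, -0.1], [0.1, -0.0, -0.0], [0.0, 0.0, -0.2], [-0.2, -0.3, 0.1], [0.1, -0.1, -0.0]]
blue 45 ['30:0.036(0.0)', '45:0.000(0.1)', '60:0.000(0.3)', '75:0.000(0.4)', '90:0.000(0.5)', '105:0.000(0.6)', '120:0.000(0.7)']
blue 50 ['30:0.058(0.0)', '45:0.000(0.1)', '60:0.000(0.3)', '75:0.000(0.4)', '90:0.000(0.6)', '105:0.000(0.7)', '120:0.000(0.8)']
blue 55 ['30:0.072(0.0)', '45:0.000(0.1)', '60:0.000(0.3)', '75:0.000(0.4)', '90:0.000(0.6)', '105:0.000(0.7)', '120:0.000(0.8)']
blue 60 ['30:0.076(0.0)', '45:0.000(0.1)', '60:0.000(0.3)', '75:0.000(0.5)', '90:0.000(0.6)', '105:0.000(0.7)', '120:0.000(0.9)']
blue 65 ['30:0.070(0.0)', '45:0.000(0.1)', '60:0.000(0.3)', '75:0.000(0.5)', '90:0.000(0.6)', '105:0.000(0.8)', '120:0.000(0.9)']
blue 70 ['30:0.054(0.0)', '45:0.000(0.1)', '60:0.000(0.3)', '75:0.000(0.5)', '90:0.000(0.7)', '105:0.000(0.8)', '120:0.000(0.9)']
redL 45 ['30:0.140(0.0)', '45:0.030(0.0)', '60:0.000(0.1)', '75:0.000(0.3)', '90:0.000(0.4)', '105:0.000(0.5)', '120:0.000(0.7)']
redL 50 ['30:0
[... 715 characters left out ...]
0:0.000(0.7)', '105:0.000(0.8)', '120:0.000(0.9)']
redR 50 ['30:0.000(0.2)', '45:0.000(0.4)', '60:0.000(0.5)', '75:0.000(0.7)', '90:0.000(0.8)', '105:0.000(0.9)', '120:0.000(1.0)']
redR 55 ['30:0.000(0.2)', '45:0.000(0.4)', '60:0.000(0.5)', '75:0.000(0.7)', '90:0.000(0.8)', '105:0.000(0.9)', '120:0.000(0.9)']
redR 60 ['30:0.000(0.2)', '45:0.000(0.4)', '60:0.000(0.6)', '75:0.000(0.7)', '90:0.000(0.8)', '105:0.000(0.9)', '120:0.000(0.8)']
redR 65 ['30:0.000(0.2)', '45:0.000(0.4)', '60:0.000(0.6)', '75:0.000(0.7)', '90:0.000(0.9)', '105:0.000(0.9)', '120:0.000(0.8)']
redR 70 ['30:0.000(0.2)', '45:0.000(0.4)', '60:0.000(0.6)', '75:0.000(0.8)', '90:0.000(0.9)', '105:0.000(0.8)', '120:0.000(0.7)']
```

```bash
python3 - <<'E'
from kin import *
w=snap('wrist')
bl=blobs(w["image"],(100,120,60),(125,255,255),(260,160,330,260));print(bl)
for b,z in zip(sorted(bl,key=lambda b:b[0][1]),(114,4)): print(onz(w,*b[0],z).round(1))
rd=blobs(w["image"],(0,150,60),(8,255,255),(220,80,380,360),15);print([(b[0],b[1],onz(w,*b[0],114).round(1),onz(w,*b[0],4).round(1)) for b in rd])
B=np.array([437.5,-77])
Q=R_pitch(60,55);g=np.array([*B,67])+17*Q[:,2]
print(g)
c=plan([(g-110*Q[:,2],Q),(g,Q,16)])
E
```

```text
[((np.float64(288.0), np.float64(189.5)), 160, [282, 182, 13, 16]), ((np.float64(297.0), np.float64(235.0)), 84, [286, 223, 20, 18])]
[440.1 -74.3 114. ]
[438.5 -82.6   4. ]
[((np.float64(245.7), np.float64(111.8)), 156, array([447.3,  42.9, 114. ]), array([470.6, 141.4,   4. ])), ((np.float64(261.2), np.float64(165.7)), 130, array([429.4, -33.8, 114. ]), array([446.4,  37.9,   4. ])), ((np.float64(356.6), np.float64(318.2)), 296, array([ 430.3, -216.6,  114. ]), array([ 447.6, -209. ,    4. ])), ((np.float64(343.2), np.float64(338.7)), 103, array([ 411.4, -224.5,  114. ]), array([ 422.1, -219.7,    4. ]))]
[445.94444    -64.94008984  58.5       ]
12 rows
[[[-.0165,-.0075,.0285],[-.012,.054,.008]],[[-.0181,-.0076,.0275],[-.013,.055,.008]],[[-.0196,-.0079,.0264],[-.012,.054,.008]],[[-.0211,-.008,.0252],[-.013,.054,.008]],[[-.0225,-.0082,.0239],[-.012,.054,.008]],[[.0,.0,.0157],[.0,.0,.0]],[[.0,.0,.0157],[.0,.0,.0]],[[.0,.0,.0157],[.0,.0,.0]],[[.0001,.0,.0158],[.0,.0,.0]],[[.0,.0,.0157],[.0,.0,.0]]]
[[[.0,.0,.0157],[.0,.0,.0]],[[.0,.0001,.0157],[.0,.0,.0]]]
```

Request:
carry_out(
  motion=[
    [[-0.0165, -0.0075, 0.0285], [-0.012, 0.054, 0.008]],
    [[-0.0181, -0.0076, 0.0275], [-0.013, 0.055, 0.008]],
    [[-0.0196, -0.0079, 0.0264], [-0.012, 0.054, 0.008]],
    [[-0.0211, -0.008, 0.0252], [-0.013, 0.054, 0.008]],
    [[-0.0225, -0.0082, 0.0239], [-0.012, 0.054, 0.008]],
    [[0, 0, 0], [0, 0, 0]],
    [[0, 0, 0], [0, 0, 0]],
    [[0, 0, 0], [0, 0, 0]],
  ],
)

```text
t: 12.85
position: [391.7, -143.4, 115.0]
orientation: [[0.285, 0.821, 0.495], [0.412, -0.571, 0.71], [0.865, 0.002, -0.501]]
ft_force: [0.0, 0.3, 1.0]
grip_width: 55.0
```

```bash
python3 - <<'E'
from kin import *
st();w=snap('wrist','w8.png')
Q=R_pitch(60,55);g=np.array([438.5,-76.5,67])+17*Q[:,2]
plan([(g,Q,18)])
E
```

```text
t12.85 [ 391.7 -143.4  115. ] [[0.285, 0.821, 0.495], [0.412, -0.571, 0.71], [0.865, 0.002, -0.501]] q [-1.252  0.674  2.055  0.798  1.317 -1.235] F [0.  0.3 1. ] g55.0
7 rows
[[[-.0001,-.0001,.016],[.0,.0,.001]],[[-.0001,-.0001,.0161],[.0,.001,.001]],[[-.0001,.0,.016],[.0,.0,.0]],[[-.0001,-.0001,.0161],[.0,.001,.001]],[[-.0001,-.0001,.016],[.0,.0,.001]],[[-.0002,-.0001,.0161],[.0,.001,.001]],[[-.0001,.0,.016],[.0,.0,.0]]]
```

View pics/w8.png

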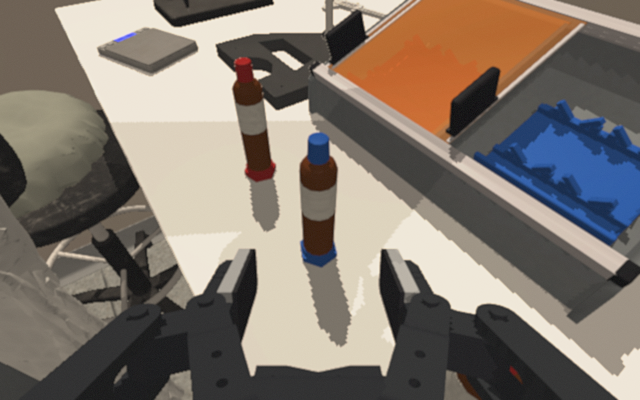

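Request:
carry_out(
  motion=[
    [[0, 0, 0.02], [0, 0, 0]],
    [[0, 0, 0.02], [0, 0, 0]],
    [[0, 0, 0.02], [0, 0, 0]],
    [[-0.0005, -0.0005, 0.02], [0, 0, 0]],
    [[-0.0005, 0, 0.016], [0, 0, 0]],
    [[0, 0, 0.011], [0, 0, 0]],
    [[0, 0, 0.005], [0, 0, 0]],
    [[0, 0, 0], [0, 0, 0]],
  ],
)

```text
t: 13.57
position: [447.0, -64.1, 58.7]
orientation: [[0.282, 0.821, 0.496], [0.415, -0.57, 0.709], [0.865, 0.006, -0.502]]
ft_force: [-0.8, -0.1, 1.3]
grip_width: 55.0
```

Request:
carry_out(
  motion=[
    [[0, 0, 0], [0, 0, 0]],
    [[0, 0, 0], [0, 0, 0]],
    [[0, 0, 0], [0, 0, 0]],
    [[0, 0, 0], [0, 0, 0]],
    [[0, 0, 0], [0, 0, 0]],
    [[0, 0, 0], [0, 0, 0]],
  ],
  grip=0.015,
)

```text
t: 14.07
position: [446.4, -64.6, 57.7]
orientation: [[0.285, 0.819, 0.498], [0.409, -0.574, 0.71], [0.867, 0.002, -0.498]]
ft_force: [-0.9, -3.4, 8.2]
grip_width: 24.3
```

```bash
python3 - <<'E'
from kin import *
st();w=snap('wrist','w9.png')
E
```

```text
t14.07 [446.4 -64.6  57.7] [[0.285, 0.819, 0.498], [0.409, -0.574, 0.71], [0.867, 0.002, -0.498]] q [-1.066  0.804  2.142  1.029  1.143 -1.38 ] F [-0.9 -3.4  8.2] g24.3
```

View pics/w9.png

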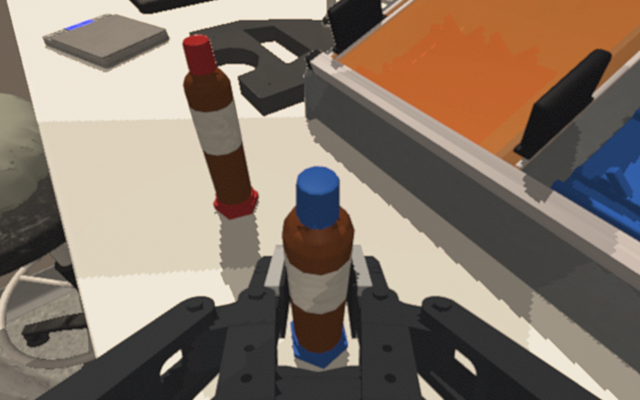

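```bash
cat >> kin.py <<'E'
def chk(wps,n=8):
    s=ctrl.read_state();p,Q=np.array(s["position"]),np.array(s["orientation"]);q=np.array(s["q"])
    for w in wps:
        rv=R.from_matrix(Q.T@w[1]).as_rotvec();p2=np.array(w[0])
        for i in range(1,n+1):
            q,e=ik(p+(p2-p)*i/n,Q@R.from_rotvec(rv*i/n).as_matrix(),q)
            if e>.002: print('BAD',e)
        p,Q=p2,w[1];print('q',q.round(2),'marg',min((q-LO).min(),(HI-q).min()).round(2))
UP=np.array([np.cos(np.radians(20)),.023,np.sin(np.radians(20))]);NN=np.array([-np.sin(np.radians(20)),-.008,np.cos(np.radians(20))])
E
python3 - <<'E'
from kin import *
st0=ctrl.read_state();p=np.array(st0['position']);Q=np.array(st0['orientation'])
Qp=R_pitch(-10,1.4);M=np.array([663,-178.6,66.5])+8*UP
T=M+5.2*UP+17*Qp[:,2]+2*NN
print(T)
W=[(p+[0,0,140],Q),((560,-160,230),R_pitch(25,28)),(T+95*NN,Qp)]
chk(W);plan(W,vmax=32,wmax=.1)
E
```

```text
[ 671.7687645  -178.38452425   56.15231933]
q [-1.07  0.47  2.11  0.93  1.35 -1.06] marg 0.27
q [-0.65  0.23  1.81  0.48  0.97  0.18] marg 0.57
q [-0.34  0.62  1.3  -0.06  1.39  1.22] marg 0.9
21 rows
[[[.0243,.0,-.0139],[.0,.0,.0]],[[.0243,.0001,-.014],[.0,.0,.0]],[[.0242,.0,-.0139],[.0,.0,.0]],[[.0243,.0001,-.014],[.0,.0,.0]],[[.0243,.0,-.0139],[.0,.0,.0]],[[.0027,.0185,-.0034],[-.04,-.075,.044]],[[.0032,.0185,-.0029],[-.041,-.075,.044]],[[.0039,.0184,-.0024],[-.04,-.076,.044]],[[.0045,.0183,-.002],[-.04,-.075,.045]],[[.0052,.0182,-.0016],[-.04,-.075,.044]]]
[[[.0059,.018,-.0013],[-.041,-.075,.044]],[[.0066,.0178,-.001],[-.04,-.076,.044]],[[.0073,.0175,-.0008],[-.04,-.075,.044]],[[.0024,.0068,.0128],[-.008,-.075,.058]],[[.0038,.0065,.0126],[-.007,-.075,.059]],[[.0051,.0061,.0123],[-.008,-.075,.058]],[[.0063,.0057,.012],[-.008,-.075,.059]],[[.0076,.0052,.0115],[-.007,-.075,.058]],[[.0086,.0047,.0109],[-.008,-.075,.059]],[[.0098,.004,.0102],[-.008,-.075,.058]]]
[[[.0106,.0034,.0095],[-.007,-.075,.059]]]
```

Request:
carry_out(
  motion=[
    [[0.0243, 0, -0.0139], [0, 0, 0]],
    [[0.0243, 0, -0.0139], [0, 0, 0]],
    [[0.0243, 0, -0.0139], [0, 0, 0]],
    [[0.0243, 0, -0.0139], [0, 0, 0]],
    [[0.0243, 0, -0.0139], [0, 0, 0]],
    [[0.0027, 0.0185, -0.0034], [-0.04, -0.075, 0.044]],
    [[0.0032, 0.0185, -0.0029], [-0.041, -0.075, 0.044]],
    [[0.0039, 0.0184, -0.0024], [-0.04, -0.076, 0.044]],
    [[0.0045, 0.0183, -0.002], [-0.04, -0.075, 0.045]],
    [[0.0052, 0.0182, -0.0016], [-0.04, -0.075, 0.044]],
  ],
)

```text
t: 14.95
position: [517.1, -123.6, 217.6]
orientation: [[0.636, 0.614, 0.468], [0.469, -0.789, 0.398], [0.613, -0.034, -0.789]]
ft_force: [-1.0, -0.2, -1.0]
grip_width: 24.0
```

Request:
carry_out(
  motion=[
    [[0.0059, 0.018, -0.0013], [-0.041, -0.075, 0.044]],
    [[0.0066, 0.0178, -0.001], [-0.04, -0.076, 0.044]],
    [[0.0073, 0.0175, -0.0008], [-0.04, -0.075, 0.044]],
    [[0.0024, 0.0068, 0.0128], [-0.008, -0.075, 0.058]],
    [[0.0038, 0.0065, 0.0126], [-0.007, -0.075, 0.059]],
    [[0.0051, 0.0061, 0.0123], [-0.008, -0.075, 0.058]],
    [[0.0063, 0.0057, 0.012], [-0.008, -0.075, 0.059]],
    [[0.0076, 0.0052, 0.0115], [-0.007, -0.075, 0.058]],
    [[0.0086, 0.0047, 0.0109], [-0.008, -0.075, 0.059]],
    [[0.0098, 0.004, 0.0102], [-0.008, -0.075, 0.058]],
  ],
)

```text
t: 15.78
position: [628.9, -175.1, 154.3]
orientation: [[0.991, 0.08, -0.106], [0.081, -0.997, 0.005], [-0.105, -0.013, -0.994]]
ft_force: [0.3, -1.0, -0.3]
grip_width: 24.3
```

Request:
carry_out(
  motion=[
    [[0.0106, 0.0034, 0.0095], [-0.007, -0.075, 0.059]],
    [[0, 0, 0], [0, 0, 0]],
    [[0, 0, 0], [0, 0, 0]],
  ],
)

```text
t: 16.03
position: [638.6, -176.9, 141.6]
orientation: [[0.983, 0.028, -0.179], [0.028, -1.0, -0.003], [-0.179, -0.002, -0.984]]
ft_force: [0.2, -0.7, -1.6]
grip_width: 24.9
```

```bash
python3 - <<'E'
from kin import *
st();w=snap('wrist','w10.png')
s=snap('side');cv2.imwrite('pics/s10.png',cv2.resize(s["image"][100:260,260:460],None,fx=4,fy=3.7,interpolation=cv2.INTER_CUBIC))
E
```

```text
t16.03 [ 638.6 -176.9  141.6] [[0.983, 0.028, -0.179], [0.028, -1.0, -0.003], [-0.179, -0.002, -0.984]] q [-0.339  0.621  1.303 -0.064  1.387  1.221] F [ 0.2 -0.7 -1.6] g24.9
```

View pics/w10.png

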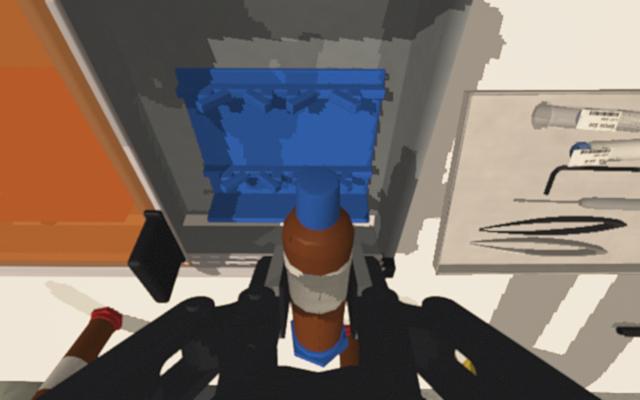

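View pics/s10.png

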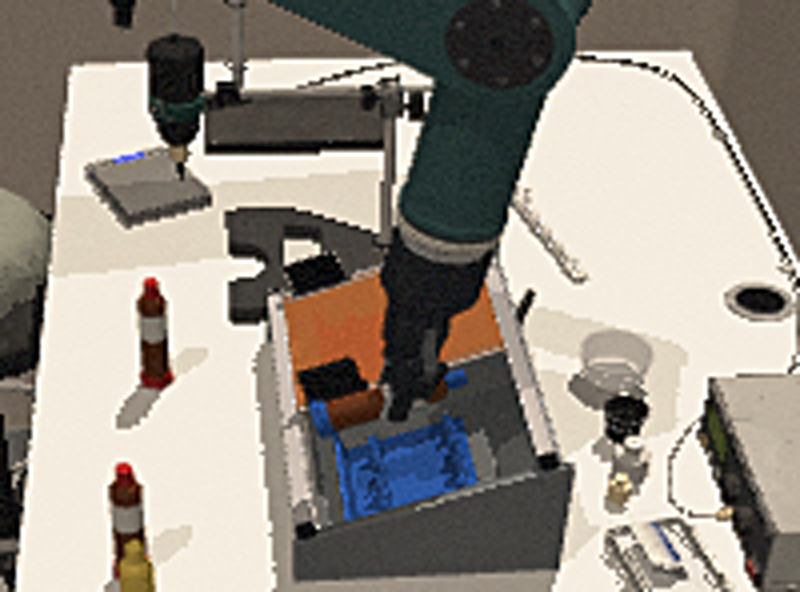

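```bash
python3 - <<'E'
from kin import *
Qp=R_pitch(-10,1.4);M=np.array([663,-178.6,66.5])+8*UP
T=M+5.2*UP+17*Qp[:,2]+2*NN
W=[(T+20*NN,Qp,25),(T,Qp,5)]
chk(W);plan(W)
E
```

```text
q [-0.33  0.72  1.29 -0.06  1.3   1.24] marg 0.9
q [-0.33  0.75  1.28 -0.06  1.28  1.24] marg 0.9
7 rows
[[[.0129,.0007,.0211],[.0,.001,.001]],[[.0129,.0006,.0211],[.0,.001,.001]],[[.0129,.0007,.0211],[.0,.001,.001]],[[.0025,.0,.0043],[.0,.0,.0]],[[.0025,.0,.0043],[.0,.0,.0]],[[.0025,.0,.0044],[.0,.0,.0]],[[.0025,.0,.0043],[.0,.0,.0]]]
```

Request:
carry_out(
  motion=[
    [[0.0129, 0.0007, 0.0211], [0, 0.001, 0.001]],
    [[0.0129, 0.0006, 0.0211], [0, 0.001, 0.001]],
    [[0.0129, 0.0007, 0.0211], [0, 0.001, 0.001]],
    [[0.0025, 0, 0.0043], [0, 0, 0]],
    [[0.0025, 0, 0.0043], [0, 0, 0]],
    [[0, 0, 0], [0, 0, 0]],
  ],
)

```text
t: 16.63
position: [668.7, -178.7, 66.4]
orientation: [[0.985, 0.023, -0.173], [0.023, -1.0, -0.004], [-0.173, 0.0, -0.985]]
ft_force: [0.6, 0.2, -0.9]
grip_width: 24.6
```

Request:
carry_out(
  motion=[
    [[0.0025, 0, 0.0043], [0, 0, 0]],
    [[0.0025, 0, 0.0043], [0, 0, 0]],
    [[0, 0, 0], [0, 0, 0]],
    [[0, 0, 0], [0, 0, 0]],
  ],
)

```text
t: 16.97
position: [673.4, -178.7, 58.9]
orientation: [[0.985, 0.024, -0.171], [0.023, -1.0, -0.005], [-0.171, 0.001, -0.985]]
ft_force: [-1.9, -1.2, 8.8]
grip_width: 23.9
```

```bash
python3 - <<'E'
from kin import *
st();w=snap('wrist','w11.png')
s=snap('side');cv2.imwrite('pics/s11.png',cv2.resize(s["image"][140:260,320:440],None,fx=6,fy=4.8,interpolation=cv2.INTER_CUBIC))
E
```

```text
t16.97 [ 673.4 -178.7   58.9] [[0.985, 0.024, -0.171], [0.023, -1.0, -0.005], [-0.171, 0.001, -0.985]] q [-0.326  0.744  1.279 -0.063  1.281  1.244] F [-1.9 -1.2  8.8] g23.9
```

View pics/w11.png

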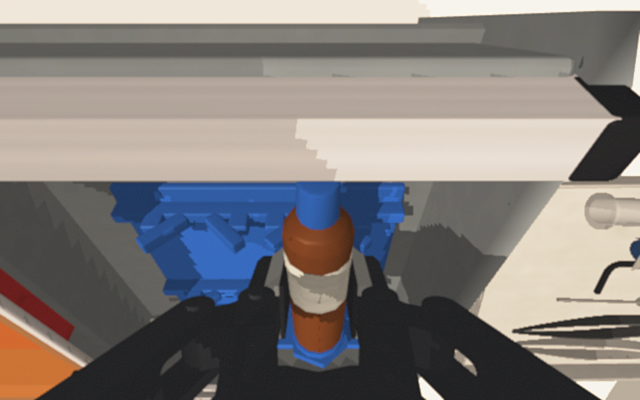

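View pics/s11.png

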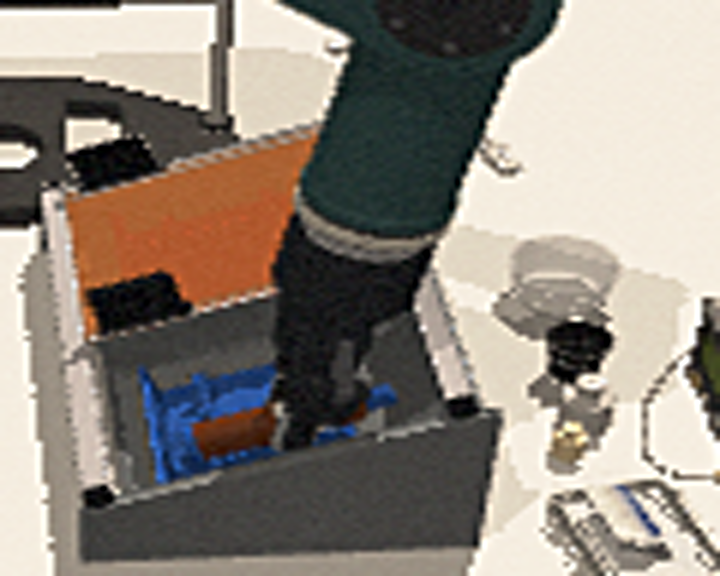

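Request:
carry_out(
  motion=[
    [[0, 0, 0], [0, 0, 0]],
    [[0, 0, 0], [0, 0, 0]],
    [[0, 0, 0], [0, 0, 0]],
    [[0, 0, 0], [0, 0, 0]],
  ],
  grip=0.04,
)

```text
t: 17.4
position: [672.9, -178.3, 56.4]
orientation: [[0.985, 0.024, -0.173], [0.024, -1.0, -0.004], [-0.173, 0.0, -0.985]]
ft_force: [-0.2, -0.2, 0.4]
grip_width: 39.9
```

Request:
carry_out(
  motion=[
    [[-0.003, 0, -0.006], [0, 0, 0]],
    [[-0.009, 0, -0.015], [0, 0, 0]],
    [[-0.012, 0, -0.022], [0, 0, 0]],
    [[-0.012, 0, -0.022], [0, 0, 0]],
    [[-0.012, 0, -0.025], [0, 0, 0]],
    [[0.02, 0, -0.03], [0, 0, 0]],
    [[0.03, 0, -0.03], [0, 0, 0]],
    [[0, 0, 0], [0, 0, 0]],
    [[0, 0, 0], [0, 0, 0]],
  ],
)

```text
t: 18.15
position: [702.6, -178.0, 206.9]
orientation: [[0.986, 0.024, -0.167], [0.024, -1.0, -0.007], [-0.167, 0.002, -0.986]]
ft_force: [-0.1, -0.3, -0.8]
grip_width: 40.0
```

```bash
python3 - <<'E'
from kin import *
st();w=snap('wrist','w12.png')
import pickle;pickle.dump(w,open('w12.pkl','wb'))
cv2.imwrite('pics/w12z.png',cv2.resize(w["image"][50:300,200:450],None,fx=3,fy=2.4,interpolation=cv2.INTER_CUBIC))
E
```

```text
t18.15 [ 702.6 -178.   206.9] [[0.986, 0.024, -0.167], [0.024, -1.0, -0.007], [-0.167, 0.002, -0.986]] q [-0.314  0.652  1.075 -0.058  1.572  1.237] F [-0.1 -0.3 -0.8] g40.0
```

View pics/w12.png

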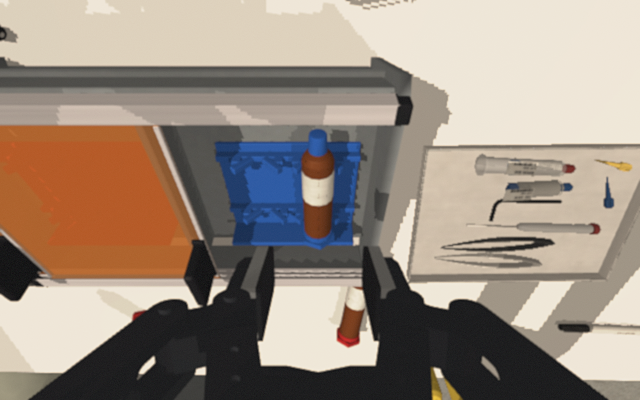

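View pics/w12z.png

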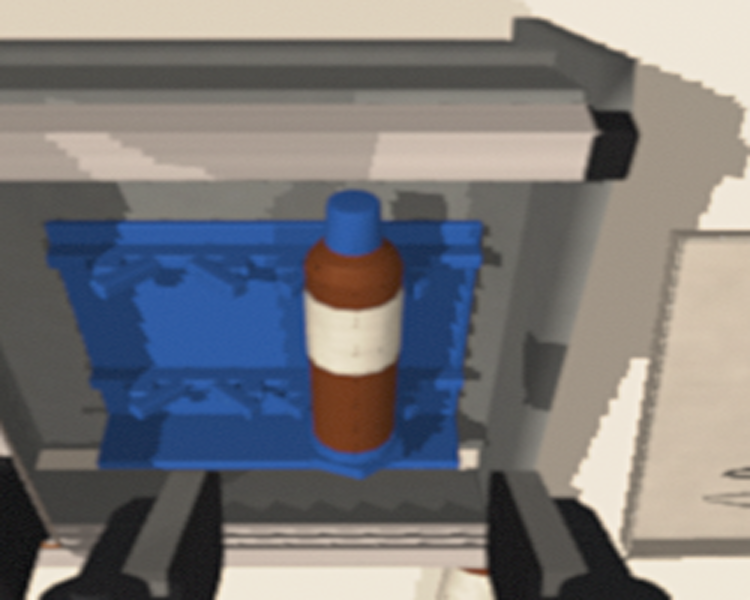

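```bash
python3 - <<'E'
from kin import *
import pickle
w=pickle.load(open('w12.pkl','rb'))
X=lambda p:(lambda q:(round((q[0]-200)*3),round((q[1]-50)*2.4)))(proj(w,p))
for zg in(66.5,69,72):
  for o in(0,9,16):
    M=np.array([663,-178.6,zg])+o*UP
    print(zg,o,'captip top',X(M+61*UP+7.5*NN),'shoulder',X(M+41*UP+13*NN),'flange up-edge top',X(M-55*UP+16*NN),'flange low-edge top',X(M-61*UP+16*NN),'plate in-base',X(M-o*UP-61*UP-24*NN))
E
```

```text
66.5 0 captip top (353, 242) shoulder (353, 302) flange up-edge top (353, 482) flange low-edge top (353, 491) plate in-base (353, 414)
66.5 9 captip top (353, 218) shoulder (353, 281) flange up-edge top (353, 469) flange low-edge top (353, 478) plate in-base (353, 414)
66.5 16 captip top (353, 199) shoulder (353, 264) flange up-edge top (353, 459) flange low-edge top (353, 468) plate in-base (353, 414)
69 0 captip top (353, 245) shoulder (353, 305) flange up-edge top (353, 486) flange low-edge top (353, 494) plate in-base (353, 417)
69 9 captip top (353, 221) shoulder (353, 284) flange up-edge top (353, 473) flange low-edge top (353, 482) plate in-base (353, 417)
69 16 captip top (353, 201) shoulder (353, 267) flange up-edge top (353, 462) flange low-edge top (353, 471) plate in-base (353, 417)
72 0 captip top (353, 248) shoulder (353, 309) flange up-edge top (353, 490) flange low-edge top (353, 499) plate in-base (353, 420)
72 9 captip top (353, 224) shoulder (353, 288) flange up-edge top (353, 477) flange low-edge top (353, 486) plate in-base (353, 420)
72 16 captip top (353, 204) shoulder (353, 270) flange up-edge top (353, 467) flange low-edge top (353, 476) plate in-base (353, 420)
```

```bash
python3 - <<'E'
from kin import *
W=[((590,-270,240),R_pitch(40,70))]
chk(W);plan(W)
c={"K":snap('wrist')["K"]}
# predict camera view: use current relative cam pose
s=ctrl.read_state();w=snap('wrist');T=np.eye(4);T[:3,:3]=s['orientation'];T[:3,3]=s['position']
rel=np.linalg.inv(T)@w["pose"];T2=np.eye(4);T2[:3,:3]=W[0][1];T2[:3,3]=W[0][0]
c["pose"]=T2@rel;np.save('rel.npy',rel)
print(proj(c,np.array([663,-178,67])),proj(c,np.array([615,-178,50])),proj(c,np.array([720,-178,90])))
E
```

```text
q [-0.87  0.58  1.33  0.59  1.61 -0.61] marg 1.05
13 rows
[[[-.009,.0069,-.0012],[.025,.059,-.092]],[[-.0095,.006,-.0019],[.024,.058,-.091]],[[-.0099,.0051,-.0025],[.025,.059,-.092]],[[-.0101,.0041,-.0033],[.025,.058,-.091]],[[-.0102,.003,-.004],[.025,.059,-.092]],[[-.0102,.0021,-.0046],[.024,.059,-.091]],[[-.0101,.0009,-.0053],[.025,.058,-.092]],[[-.0098,.0,-.0058],[.025,.059,-.091]],[[-.0093,-.0012,-.0064],[.024,.058,-.092]],[[-.0088,-.0021,-.0069],[.025,.059,-.091]]]
[[[-.0082,-.003,-.0074],[.025,.059,-.092]],[[-.0074,-.004,-.0077],[.025,.058,-.091]],[[-.0066,-.0048,-.008],[.024,.059,-.092]]]
[353.79056016 192.06229212] [310.94923907 212.33485236] [408.30222605 165.27476456]
```

Request:
carry_out(
  motion=[
    [[-0.009, 0.0069, -0.0012], [0.025, 0.059, -0.092]],
    [[-0.0095, 0.006, -0.0019], [0.024, 0.058, -0.091]],
    [[-0.0099, 0.0051, -0.0025], [0.025, 0.059, -0.092]],
    [[-0.0101, 0.0041, -0.0033], [0.025, 0.058, -0.091]],
    [[-0.0102, 0.003, -0.004], [0.025, 0.059, -0.092]],
    [[-0.0102, 0.0021, -0.0046], [0.024, 0.059, -0.091]],
    [[-0.0101, 0.0009, -0.0053], [0.025, 0.058, -0.092]],
    [[-0.0098, 0, -0.0058], [0.025, 0.059, -0.091]],
    [[-0.0093, -0.0012, -0.0064], [0.024, 0.058, -0.092]],
    [[-0.0088, -0.0021, -0.0069], [0.025, 0.059, -0.091]],
  ],
)

```text
t: 19.13
position: [613.0, -247.9, 230.1]
orientation: [[0.541, 0.814, 0.213], [0.685, -0.573, 0.449], [0.487, -0.097, -0.868]]
ft_force: [-1.0, 1.0, 0.4]
grip_width: 40.1
```

Request:
carry_out(
  motion=[
    [[-0.0082, -0.003, -0.0074], [0.025, 0.059, -0.092]],
    [[-0.0074, -0.004, -0.0077], [0.025, 0.058, -0.091]],
    [[-0.0066, -0.0048, -0.008], [0.024, 0.059, -0.092]],
    [[0, 0, 0], [0, 0, 0]],
    [[0, 0, 0], [0, 0, 0]],
  ],
)

```text
t: 19.55
position: [588.3, -270.3, 237.0]
orientation: [[0.268, 0.938, 0.218], [0.717, -0.346, 0.606], [0.644, -0.006, -0.765]]
ft_force: [0.2, -0.2, 0.1]
grip_width: 39.8
```

```bash
python3 - <<'E'
from kin import *
import pickle
st();w=snap('wrist','w13.png');pickle.dump(w,open('w13.pkl','wb'))
cv2.imwrite('pics/w13z.png',cv2.resize(w["image"][110:270,240:460],None,fx=3.6,fy=3.6,interpolation=cv2.INTER_CUBIC))
E
```

```text
t19.55 [ 588.3 -270.3  237. ] [[0.268, 0.938, 0.218], [0.717, -0.346, 0.606], [0.644, -0.006, -0.765]] q [-0.872  0.584  1.337  0.591  1.612 -0.612] F [ 0.2 -0.2  0.1] g39.8
```

View pics/w13z.png

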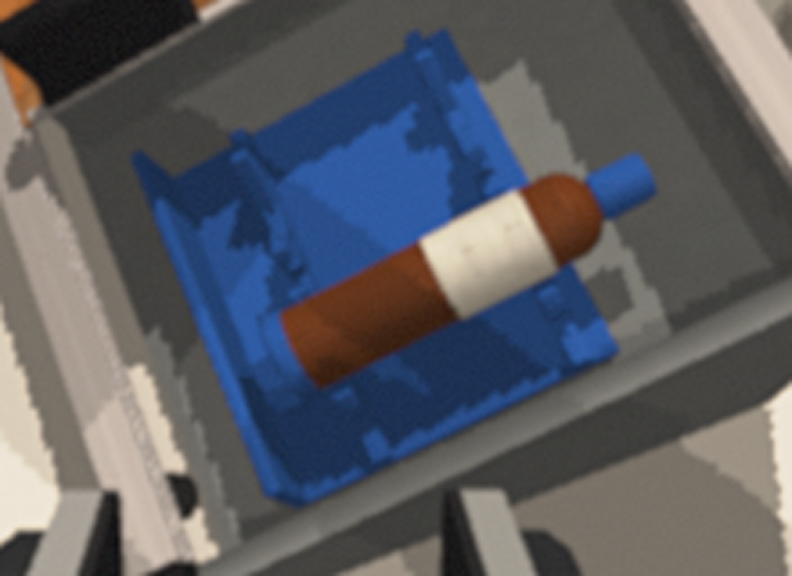

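```bash
python3 - <<'E'
from kin import *
import pickle
a=pickle.load(open('w12.pkl','rb'));b=pickle.load(open('w13.pkl','rb'))
p,e=tri(a,(317.7,135.5),b,(417.5,159.5));print('cap tip',p.round(1),e.round(1),'implied mid foot-touch+o:',(p-61*UP).round(1))
p,e=tri(a,(317.5,50+330/2.4),b,(240+488/3.6,110+252/3.6));print('band c',p.round(1),e.round(1))
# next: close right door. target left side of right handle
W=[((590,-200,260),R_pitch(20,35)),((602,-44,200),R_pitch(0,0)),((602,-44,97),R_pitch(0,0),25)]
chk(W);plan(W)
E
```

```text
cap tip [ 728.3 -177.2   91.2] 0.3 implied mid foot-touch+o: [ 671.  -178.6   70.3]
band c [ 682.6 -179.    81.7] 2.0
q [-0.64  0.29  1.6   0.36  1.16  0.19] marg 0.78
q [-0.19  0.39  1.54 -0.    1.21  1.38] marg 0.84
q [-0.19  0.51  1.64 -0.    0.99  1.38] marg 0.74
17 rows
[[[.0108,-.0039,.0042],[-.052,-.056,.088]],[[.0105,-.0049,.0034],[-.051,-.057,.087]],[[.0103,-.0061,.0025],[-.052,-.056,.088]],[[.0098,-.007,.0016],[-.051,-.056,.088]],[[.0092,-.008,.0007],[-.052,-.056,.088]],[[.0085,-.0087,-.0003],[-.052,-.057,.088]],[[.0121,-.0202,.015],[-.018,-.056,.101]],[[.0109,-.0216,.0141],[-.017,-.057,.1]],[[.0094,-.0228,.013],[-.018,-.056,.101]],[[.0077,-.0239,.0122],[-.018,-.056,.101]]]
[[[.0059,-.0248,.0114],[-.017,-.056,.1]],[[.0041,-.0255,.0106],[-.018,-.057,.101]],[[.0,.0,.0206],[.0,.0,.0]],[[.0,.0,.0206],[.0,.0,.0]],[[.0,.0,.0206],[.0,.0,.0]],[[.0,.0,.0206],[.0,.0,.0]],[[.0,.0,.0206],[.0,.0,.0]]]
```

Request:
carry_out(
  motion=[
    [[0.0108, -0.0039, 0.0042], [-0.052, -0.056, 0.088]],
    [[0.0105, -0.0049, 0.0034], [-0.051, -0.057, 0.087]],
    [[0.0103, -0.0061, 0.0025], [-0.052, -0.056, 0.088]],
    [[0.0098, -0.007, 0.0016], [-0.051, -0.056, 0.088]],
    [[0.0092, -0.008, 0.0007], [-0.052, -0.056, 0.088]],
    [[0.0085, -0.0087, -0.0003], [-0.052, -0.057, 0.088]],
    [[0.0121, -0.0202, 0.015], [-0.018, -0.056, 0.101]],
    [[0.0109, -0.0216, 0.0141], [-0.017, -0.057, 0.1]],
    [[0.0094, -0.0228, 0.013], [-0.018, -0.056, 0.101]],
    [[0.0077, -0.0239, 0.0122], [-0.018, -0.056, 0.101]],
  ],
  grip=0,
)

```text
t: 20.43
position: [595.8, -104.3, 225.9]
orientation: [[0.961, 0.243, 0.131], [0.237, -0.97, 0.057], [0.141, -0.024, -0.99]]
ft_force: [-0.5, 0.5, -0.2]
grip_width: -0.1
```

Request:
carry_out(
  motion=[
    [[0.0059, -0.0248, 0.0114], [-0.017, -0.056, 0.1]],
    [[0.0041, -0.0255, 0.0106], [-0.018, -0.057, 0.101]],
    [[0, 0, 0.02], [0, 0, 0]],
    [[0, 0, 0], [0, 0, 0]],
  ],
)

```text
t: 20.77
position: [596.9, -52.3, 183.6]
orientation: [[0.998, 0.058, 0.024], [0.058, -0.998, 0.012], [0.024, -0.01, -1.0]]
ft_force: [-1.0, -0.4, -0.2]
grip_width: 0.0
```

```bash
python3 - <<'E'
from kin import *
st();w=snap('wrist','w14.png')
plan([((602,-44,97),R_pitch(0,0),25)])
E
```

```text
t20.77 [596.9 -52.3 183.6] [[0.998, 0.058, 0.024], [0.058, -0.998, 0.012], [0.024, -0.01, -1.0]] q [-0.213  0.392  1.587  0.018  1.142  1.293] F [-1.  -0.4 -0.2] g0.0
4 rows
[[[.0008,-.0022,.022],[-.003,-.006,.014]],[[.001,-.0022,.022],[-.002,-.006,.015]],[[.001,-.0023,.022],[-.003,-.007,.014]],[[.0012,-.0023,.022],[-.003,-.006,.014]]]
```

View pics/w14.png

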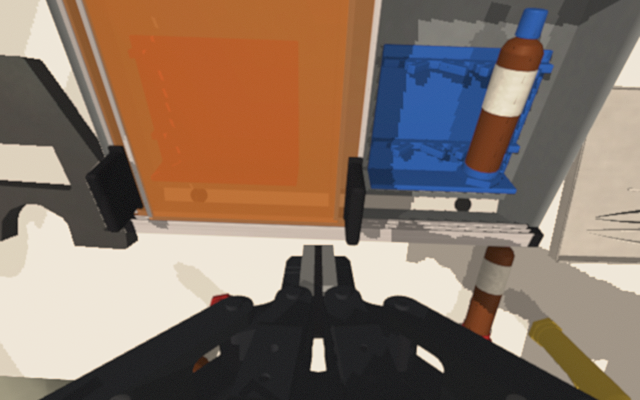

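Request:
carry_out(
  motion=[
    [[0.0008, -0.0022, 0.022], [-0.003, -0.006, 0.014]],
    [[0.001, -0.0022, 0.022], [-0.002, -0.006, 0.015]],
    [[0.001, -0.0023, 0.022], [-0.003, -0.007, 0.014]],
    [[0.0012, -0.0023, 0.02], [-0.003, -0.006, 0.014]],
    [[0, 0.008, 0.002], [0, 0, 0]],
    [[0, 0.015, 0], [0, 0, 0]],
    [[0, 0.02, 0], [0, 0, 0]],
    [[0, 0.02, 0], [0, 0, 0]],
    [[0, 0.02, 0], [0, 0, 0]],
    [[0, 0.02, 0], [0, 0, 0]],
  ],
)

```text
t: 21.65
position: [604.5, -152.4, 100.9]
orientation: [[1.0, -0.004, 0.007], [-0.004, -1.0, -0.001], [0.007, 0.001, -1.0]]
ft_force: [0.4, 1.9, -1.4]
grip_width: 0.0
```

Request:
carry_out(
  motion=[
    [[0, 0.018, 0], [0, 0, 0]],
    [[0, 0.014, 0], [0, 0, 0]],
    [[0, 0.01, 0], [0, 0, 0]],
    [[0, 0.006, 0], [0, 0, 0]],
    [[0, 0, 0], [0, 0, 0]],
  ],
)

```text
t: 22.07
position: [603.9, -199.8, 99.4]
orientation: [[1.0, -0.005, 0.004], [-0.005, -1.0, -0.002], [0.004, 0.002, -1.0]]
ft_force: [0.3, 0.3, -0.8]
grip_width: -0.0
```

Request:
carry_out(
  motion=[
    [[0, 0.005, 0], [0, 0, 0]],
    [[0, 0.005, 0], [0, 0, 0]],
    [[0, 0, 0], [0, 0, 0]],
  ],
)

```text
t: 22.32
position: [603.3, -204.2, 98.6]
orientation: [[1.0, -0.004, 0.002], [-0.004, -1.0, 0.005], [0.002, -0.005, -1.0]]
ft_force: [0.5, 11.1, 5.9]
grip_width: -0.0
```

Request:
carry_out(
  motion=[
    [[0, 0.004, 0], [0, 0, 0]],
    [[0, 0.002, 0], [0, 0, 0]],
    [[0, 0, 0], [0, 0, 0]],
  ],
)

```text
t: 22.57
position: [603.3, -204.6, 98.6]
orientation: [[1.0, -0.004, 0.002], [-0.004, -1.0, 0.013], [0.001, -0.013, -1.0]]
ft_force: [3.9, 27.9, 9.3]
grip_width: -0.1
```

```bash
python3 - <<'E'
from kin import *
W=[((603,-190,160),R_pitch(0,0)),((603,128,160),R_pitch(0,0)),((603,128,95),R_pitch(0,0),22)]
chk(W);plan(W)
E
```

```text
q [-0.41  0.47  1.52 -0.    1.15  1.16] marg 0.86
q [ 0.1   0.45  1.55 -0.    1.14  1.67] marg 0.83
q [ 0.1   0.53  1.61 -0.    1.    1.67] marg 0.77
13 rows
[[[-.0001,-.0077,-.0306],[-.006,-.001,-.002]],[[-.0001,-.0076,-.0307],[-.007,-.001,-.002]],[[.0,-.0397,.0],[.0,.0,.0]],[[.0,-.0398,.0],[.0,.0,.0]],[[.0,-.0397,.0],[.0,.0,.0]],[[.0,-.0398,.0],[.0,.0,.0]],[[.0001,-.0397,.0],[.0,.0,.0]],[[.0,-.0398,.0],[.0,.0,.0]],[[.0,-.0397,.0],[.0,.0,.0]],[[.0,-.0398,.0],[.0,.0,.0]]]
[[[.0,.0,.0217],[.0,.0,.0]],[[.0,.0,.0216],[.0,.0,.0]],[[.0,.0,.0217],[.0,.0,.0]]]
```

Request:
carry_out(
  motion=[
    [[0, -0.012, -0.03], [0, 0, 0]],
    [[0, -0.012, -0.03], [0, 0, 0]],
    [[0, -0.04, 0], [0, 0, 0]],
    [[0, -0.04, 0], [0, 0, 0]],
    [[0, -0.04, 0], [0, 0, 0]],
    [[0, -0.04, 0], [0, 0, 0]],
    [[0, -0.04, 0], [0, 0, 0]],
    [[0, -0.04, 0], [0, 0, 0]],
    [[0, -0.04, 0], [0, 0, 0]],
    [[0, -0.036, 0], [0, 0, 0]],
  ],
)

```text
t: 23.4
position: [603.8, 129.0, 158.3]
orientation: [[1.0, -0.002, 0.003], [-0.002, -1.0, -0.001], [0.003, 0.001, -1.0]]
ft_force: [0.4, 0.4, 0.7]
grip_width: 0.0
```

Request:
carry_out(
  motion=[
    [[0, 0, 0.02], [0, 0, 0]],
    [[0, 0, 0.022], [0, 0, 0]],
    [[0, 0, 0.015], [0, 0, 0]],
    [[0, 0, 0.007], [0, 0, 0]],
    [[0, 0, 0], [0, 0, 0]],
  ],
)

```text
t: 23.82
position: [603.1, 126.4, 92.4]
orientation: [[1.0, -0.002, -0.001], [-0.002, -1.0, -0.001], [-0.001, 0.001, -1.0]]
ft_force: [-0.9, 0.6, 0.8]
grip_width: 0.1
```

```bash
python3 - <<'E'
from kin import *
st();w=snap('wrist','w15.png')
E
```

```text
t23.82 [603.1 126.4  92.4] [[1.0, -0.002, -0.001], [-0.002, -1.0, -0.001], [-0.001, 0.001, -1.0]] q [ 0.095  0.529  1.613 -0.002  1.     1.669] F [-0.9  0.6  0.8] g0.1
```

View pics/w15.png

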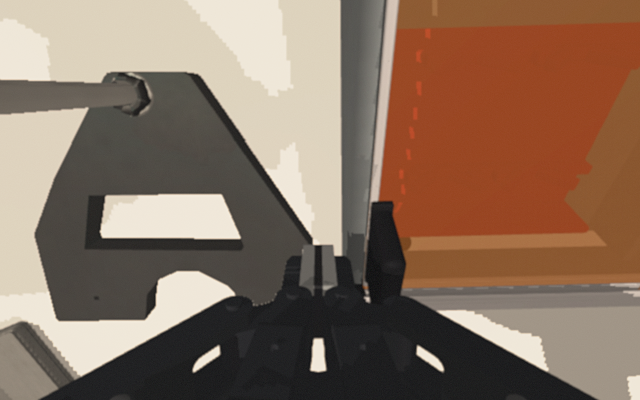

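Request:
carry_out(
  motion=[
    [[0, 0.008, 0], [0, 0, 0]],
    [[0, 0.013, 0], [0, 0, 0]],
    [[0, 0.018, 0], [0, 0, 0]],
    [[0, 0.02, 0], [0, 0, 0]],
    [[0, 0.02, 0], [0, 0, 0]],
    [[0, 0.02, 0], [0, 0, 0]],
    [[0, 0.018, 0], [0, 0, 0]],
    [[0, 0.014, 0], [0, 0, 0]],
    [[0, 0.01, 0], [0, 0, 0]],
    [[0, 0.008, 0], [0, 0, 0]],
  ],
)

```text
t: 24.7
position: [604.8, -24.4, 95.2]
orientation: [[1.0, -0.005, 0.005], [-0.005, -1.0, -0.001], [0.005, 0.001, -1.0]]
ft_force: [-0.1, 2.1, 1.5]
grip_width: -0.2
```

Request:
carry_out(
  motion=[
    [[0, 0.006, 0], [0, 0, 0]],
    [[0, 0.005, 0], [0, 0, 0]],
    [[0, 0, 0], [0, 0, 0]],
  ],
)

```text
t: 24.95
position: [604.4, -31.9, 94.7]
orientation: [[1.0, -0.005, 0.004], [-0.005, -1.0, 0.003], [0.004, -0.003, -1.0]]
ft_force: [0.1, 9.0, 2.8]
grip_width: 0.2
```

Request:
carry_out(
  motion=[
    [[0, 0.004, 0], [0, 0, 0]],
    [[0, 0.004, 0], [0, 0, 0]],
    [[0, 0, 0], [0, 0, 0]],
  ],
)

```text
t: 25.2
position: [604.3, -32.7, 94.8]
orientation: [[1.0, -0.006, 0.004], [-0.006, -1.0, 0.014], [0.003, -0.014, -1.0]]
ft_force: [2.8, 33.3, 6.3]
grip_width: -0.1
```

Request:
carry_out(
  motion=[
    [[0, -0.015, -0.005], [0, 0, 0]],
    [[0.01, -0.02, -0.03], [0, 0, 0]],
    [[0.02, -0.02, -0.04], [0, 0, 0]],
    [[0.02, -0.005, -0.04], [0, 0, 0]],
    [[0.02, 0, -0.04], [0, 0, 0]],
    [[0, 0, -0.015], [0, 0, 0]],
    [[0, 0, 0], [0, 0, 0]],
    [[0, 0, 0], [0, 0, 0]],
  ],
  grip=0.055,
)

```text
t: 25.87
position: [668.2, 15.0, 253.6]
orientation: [[1.0, -0.002, 0.004], [-0.002, -1.0, -0.001], [0.004, 0.001, -1.0]]
ft_force: [0.0, -0.0, -0.7]
grip_width: 55.1
```

```bash
python3 - <<'E'
from kin import *
import pickle
st();w=snap('wrist','w16.png');pickle.dump(w,open('w16.pkl','wb'))
cv2.imwrite('pics/w16z.png',cv2.resize(w["image"][50:260,190:390],None,fx=3.8,fy=2.85,interpolation=cv2.INTER_CUBIC))
E
```

```text
t25.87 [668.2  15.  253.6] [[1.0, -0.002, 0.004], [-0.002, -1.0, -0.001], [0.004, 0.001, -1.0]] q [-8.000e-02  4.380e-01  1.326e+00 -1.000e-03  1.373e+00  1.493e+00] F [ 0.  -0.  -0.7] g55.1
```

View pics/w16.png

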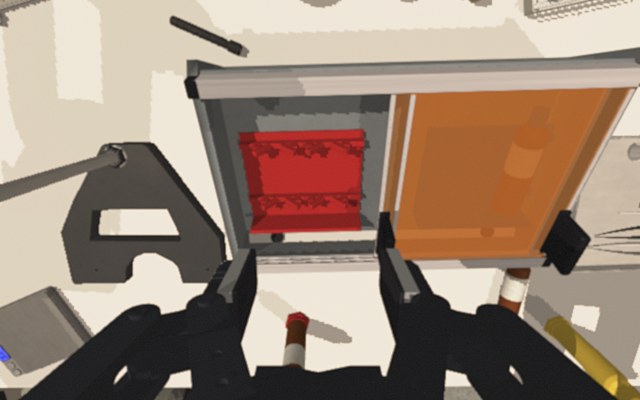

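View pics/w16z.png

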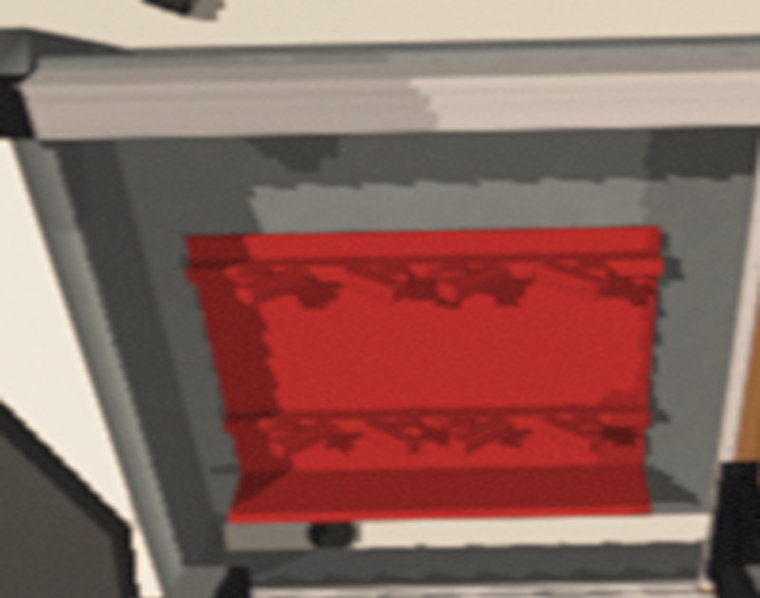

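```bash
python3 - <<'E'
from kin import *
import pickle
w=pickle.load(open('w16.pkl','rb'))
f=lambda X,Y:(190+X/3.8,50+Y/2.85)
for nm,a,b,z in(('upper floor',(187,237),(660,229),56.5),('low rib',(228,415),(648,411),38),('plate base',(240,468),(648,468),31)):
    p=onz(w,*f(*a),z);q=onz(w,*f(*b),z);print(nm,p.round(1),q.round(1),'w',(p-q)[1].round(1),'mid',((p+q)/2).round(1))
E
```

```text
upper floor [705.4  92.1  56.5] [707.8 -29.4  56.5] w 121.5 mid [706.6  31.3  56.5]
low rib [636.1  89.1  38. ] [637.5 -30.9  38. ] w 120.0 mid [636.8  29.1  38. ]
plate base [612.2  88.3  31. ] [611.9 -32.6  31. ] w 120.9 mid [612.   27.9  31. ]
```

```bash
python3 - <<'E'
from kin import *
t=snap('top');s=snap('side')
print('top',[ (b,onz(t,*b[0],114).round(1)) for b in blobs(t["image"],(0,150,50),(8,255,255),(270,225,385,265),4)])
print('side',[ (b,onz(s,*b[0],112).round(1)) for b in blobs(s["image"],(0,150,60),(8,255,255),(262,160,312,262),4)])
print('yel',[ (b,onz(t,*b[0],105).round(1)) for b in blobs(t["image"],(20,150,60),(35,255,255),(370,225,450,285),6)])
B=np.array([428.5,-219.5])
for az in(25,30,35):
    Q=R_pitch(60,az);g=np.array([*B,67])+17*Q[:,2]
    print(az);chk([((560,-120,260),R_pitch(30,15)),(g-120*Q[:,2]+[0,0,40],Q),(g,Q)])
E
```

```text
top [(((np.float64(366.0), np.float64(239.3)), 32, [363, 237, 8, 5]), array([ 437.3, -215.6,  114. ]))]
side [(((np.float64(297.1), np.float64(177.3)), 15, [296, 175, 4, 6]), array([443.6,  43.8, 112. ])), (((np.float64(298.9), np.float64(202.3)), 18, [295, 200, 8, 5]), array([451.4, -95.6, 112. ])), (((np.float64(297.3), np.float64(249.3)), 9, [296, 247, 3, 6]), array([ 448.8, -310.3,  112. ]))]
yel [(((np.float64(393.6), np.float64(240.9)), 77, [388, 237, 12, 10]), array([ 434.1, -300.7,  105. ])), (((np.float64(413.0), np.float64(259.2)), 72, [406, 256, 14, 8]), array([ 379.2, -359.1,  105. ]))]
25
q [-0.58  0.11  1.91  0.53  0.83  0.42] marg 0.47
q [-1.61  0.55  2.18  0.94  1.27 -1.19] marg 0.2
q [-1.35  0.81  2.23  1.3   1.07 -1.46] marg 0.15
30
q [-0.58  0.11  1.91  0.53  0.83  0.42] marg 0.47
q [-1.56  0.57  2.1   0.89  1.32 -1.15] marg 0.28
q [-1.33  0.8   2.17  1.2   1.1  -1.39] marg 0.21
35
q [-0.58  0.11  1.91  0.53  0.83  0.42] marg 0.47
q [-1.52  0.58  2.03  0.84  1.37 -1.12] marg 0.35
q [-1.31  0.8   2.11  1.11  1.14 -1.33] marg 0.27
```

```bash
python3 - <<'E'
from kin import *
s=snap('side');t=snap('top')
a=cv2.resize(s["image"][160:290,250:350],None,fx=4,fy=4,interpolation=cv2.INTER_CUBIC);b=cv2.resize(t["image"][215:285,330:430],None,fx=4,fy=4,interpolation=cv2.INTER_CUBIC)
b=cv2.copyMakeBorder(cv2.convertScaleAbs(b,alpha=1.6),0,a.shape[0]-b.shape[0],0,0,cv2.BORDER_CONSTANT)
cv2.imwrite('pics/st17.png',cv2.hconcat([a,b]))
E
```

```text
(no output)
```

View pics/st17.png

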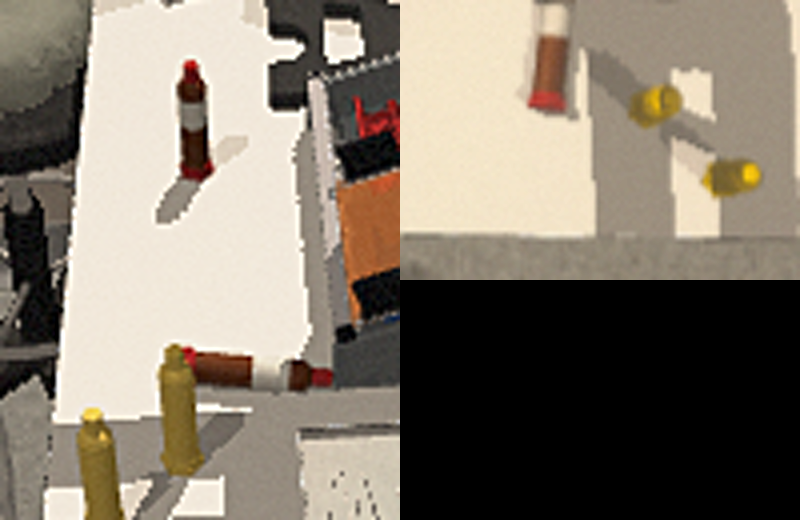

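```bash
python3 - <<'E'
from kin import *
W=[((440,-215,240),R_pitch(0,0))]
chk(W);plan(W)
E
```

```text
q [-0.6   0.19  1.73 -0.    1.22  0.98] marg 0.65
9 rows
[[[-.0251,.0256,.0012],[.0,.0,.0]],[[-.0251,.0256,.0013],[.0,.0,-.001]],[[-.0251,.0256,.0012],[.0,.0,.0]],[[-.0251,.0256,.0013],[.0,.0,-.001]],[[-.0252,.0255,.0012],[.0,.0,.0]],[[-.0251,.0256,.0013],[.0,.0,.0]],[[-.0251,.0256,.0012],[.0,.0,-.001]],[[-.0252,.0255,.0013],[.001,.0,.0]],[[-.0252,.0255,.0012],[.0,.001,.0]]]
```

Request:
carry_out(
  motion=[
    [[-0.0251, 0.0256, 0.0012], [0, 0, 0]],
    [[-0.0251, 0.0256, 0.0012], [0, 0, 0]],
    [[-0.0251, 0.0256, 0.0012], [0, 0, 0]],
    [[-0.0251, 0.0256, 0.0012], [0, 0, 0]],
    [[-0.0251, 0.0256, 0.0012], [0, 0, 0]],
    [[-0.0251, 0.0256, 0.0012], [0, 0, 0]],
    [[-0.0251, 0.0256, 0.0012], [0, 0, 0]],
    [[-0.0251, 0.0256, 0.0012], [0, 0, 0]],
    [[-0.0251, 0.0256, 0.0012], [0, 0, 0]],
    [[0, 0, 0], [0, 0, 0]],
  ],
)

```text
t: 26.95
position: [436.5, -217.8, 240.4]
orientation: [[1.0, -0.007, -0.002], [-0.007, -1.0, -0.001], [-0.001, 0.001, -1.0]]
ft_force: [-0.0, 1.3, 0.2]
grip_width: 55.4
```

Request:
carry_out(
  motion=[
    [[0, 0, 0], [0, 0, 0]],
    [[0, 0, 0], [0, 0, 0]],
  ],
)

```text
t: 27.12
position: [441.3, -214.7, 241.1]
orientation: [[1.0, -0.005, 0.003], [-0.005, -1.0, 0.0], [0.003, -0.0, -1.0]]
ft_force: [0.4, 0.8, 0.0]
grip_width: 55.3
```

```bash
python3 - <<'E'
from kin import *
import pickle
st();w=snap('wrist','w17.png');pickle.dump(w,open('w17.pkl','wb'))
for b in blobs(w["image"],(0,150,60),(8,255,255),(180,0,480,240),20): print(b,onz(w,*b[0],14).round(1))
E
```

```text
t27.12 [ 441.3 -214.7  241.1] [[1.0, -0.005, 0.003], [-0.005, -1.0, 0.0], [0.003, -0.0, -1.0]] q [-0.595  0.19   1.728  0.002  1.222  0.98 ] F [0.4 0.8 0. ] g55.3
((np.float64(338.5), np.float64(55.5)), 203, [332, 46, 13, 19]) [ 551.1 -235.    14. ]
((np.float64(326.2), np.float64(162.6)), 279, [313, 156, 27, 13]) [ 442.8 -223.1   14. ]
```

View pics/w17.png

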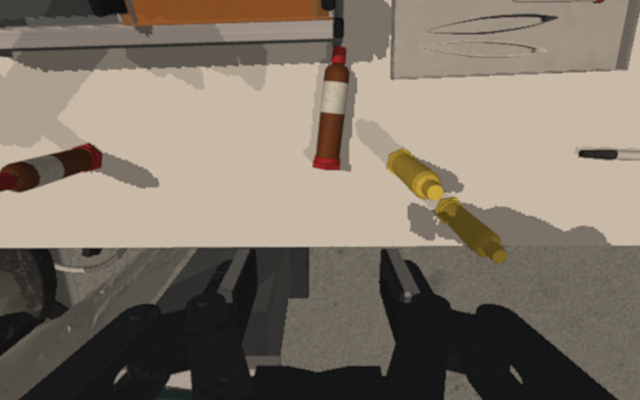

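```bash
python3 - <<'E'
from kin import *
Q=R_pitch(0,-6.3)
W=[((500.4,-229.4,90),Q),((500.4,-229.4,24),Q,25),((500.4,-229.4,4),Q,8)]
chk(W);plan(W)
E
```

```text
q [-0.56  0.46  1.77 -0.    0.92  1.13] marg 0.61
q [-0.56  0.56  1.81 -0.    0.77  1.13] marg 0.57
q [-0.56  0.59  1.82 -0.    0.73  1.13] marg 0.53
11 rows
[[[.0116,.003,.0303],[.0,-.001,.021]],[[.0118,.0027,.0303],[.0,.0,.022]],[[.0118,.0025,.0302],[.0,-.001,.021]],[[.0119,.0022,.0303],[.0,.0,.021]],[[.0119,.0019,.0302],[.0,-.001,.022]],[[.0,.0,.022],[.0,.0,.0]],[[.0,.0,.022],[.0,.0,.0]],[[.0,.0,.022],[.0,.0,.0]],[[.0,.0,.0067],[.0,.0,.0]],[[.0,.0,.0067],[.0,.0,.0]]]
[[[.0,.0,.0066],[.0,.0,.0]]]
```

Request:
carry_out(
  motion=[
    [[0.0116, 0.003, 0.0303], [0, -0.001, 0.021]],
    [[0.0118, 0.0027, 0.0303], [0, 0, 0.022]],
    [[0.0118, 0.0025, 0.0302], [0, -0.001, 0.021]],
    [[0.0119, 0.0022, 0.0303], [0, 0, 0.021]],
    [[0.0119, 0.0019, 0.0302], [0, -0.001, 0.022]],
    [[0, 0, 0.022], [0, 0, 0]],
    [[0, 0, 0.022], [0, 0, 0]],
    [[0, 0, 0.016], [0, 0, 0]],
    [[0, 0, 0.006], [0, 0, 0]],
    [[0, 0, 0], [0, 0, 0]],
  ],
)

```text
t: 28.0
position: [499.9, -228.4, 22.7]
orientation: [[0.994, -0.108, -0.003], [-0.108, -0.994, 0.001], [-0.003, -0.001, -1.0]]
ft_force: [0.1, -0.7, -0.1]
grip_width: 55.1
```

```bash
python3 - <<'E'
from kin import *
st();w=snap('wrist','w18.png')
Q=R_pitch(0,-6.3);plan([((500.4,-229.4,4),Q,8)])
E
```

```text
t28.00 [ 499.9 -228.4   22.7] [[0.994, -0.108, -0.003], [-0.108, -0.994, 0.001], [-0.003, -0.001, -1.0]] q [-0.554  0.56   1.81  -0.     0.774  1.126] F [ 0.1 -0.7 -0.1] g55.1
3 rows
[[[.0,.0001,.0066],[.0,.0,.0]],[[.0,.0001,.0066],[.0,.001,.001]],[[-.0001,.0001,.0067],[.0,.0,.0]]]
```

View pics/w18.png

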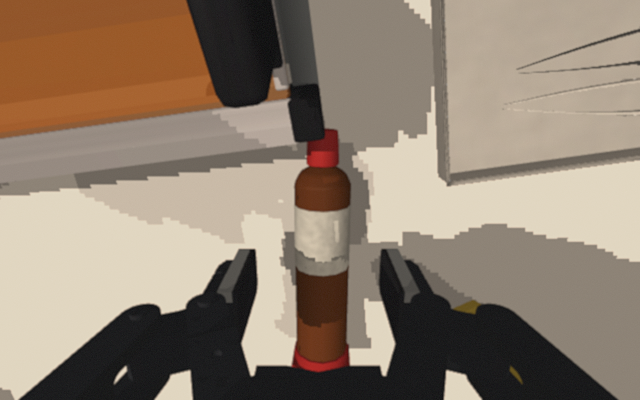

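Request:
carry_out(
  motion=[
    [[0, 0.0003, 0.007], [0, 0, 0]],
    [[0, 0, 0.007], [0, 0, 0]],
    [[0, 0, 0.004], [0, 0, 0]],
    [[0, 0, 0], [0, 0, 0]],
    [[0, 0, 0], [0, 0, 0]],
  ],
)

```text
t: 28.47
position: [500.0, -230.4, 6.4]
orientation: [[0.994, -0.11, -0.0], [-0.11, -0.994, -0.001], [0.0, 0.001, -1.0]]
ft_force: [0.6, 0.8, -0.3]
grip_width: 55.4
```

Request:
carry_out(
  motion=[
    [[0, 0, 0], [0, 0, 0]],
    [[0, 0, 0], [0, 0, 0]],
    [[0, 0, 0], [0, 0, 0]],
    [[0, 0, 0], [0, 0, 0]],
    [[0, 0, 0], [0, 0, 0]],
  ],
  grip=0.015,
)

```text
t: 28.88
position: [500.4, -230.7, 6.9]
orientation: [[0.994, -0.11, 0.001], [-0.11, -0.994, -0.001], [0.001, 0.001, -1.0]]
ft_force: [-1.0, -1.1, 5.9]
grip_width: 23.8
```

Request:
carry_out(
  motion=[
    [[0, 0, -0.003], [0, 0, 0]],
    [[-0.01, 0, -0.001], [0, 0, 0]],
    [[-0.015, 0, 0], [0, 0, 0]],
    [[-0.01, 0, 0], [0, 0, 0]],
    [[0, 0, -0.01], [0, 0, 0]],
    [[0, 0, -0.02], [0, 0, 0]],
    [[0, 0, -0.01], [0, 0, 0]],
    [[0, 0, 0], [0, 0, 0]],
  ],
)

```text
t: 29.55
position: [467.3, -227.8, 52.9]
orientation: [[0.994, -0.11, 0.005], [-0.11, -0.994, -0.003], [0.005, 0.003, -1.0]]
ft_force: [0.4, -0.5, -0.8]
grip_width: 23.9
```

```bash
python3 - <<'E'
from kin import *
st();w=snap('wrist','w19.png')
E
```

```text
t29.55 [ 467.3 -227.8   52.9] [[0.994, -0.11, 0.005], [-0.11, -0.994, -0.003], [0.005, 0.003, -1.0]] q [-5.860e-01  4.790e-01  1.866e+00 -1.000e-03  7.910e-01  1.095e+00] F [ 0.4 -0.5 -0.8] g23.9
```

View pics/w19.png

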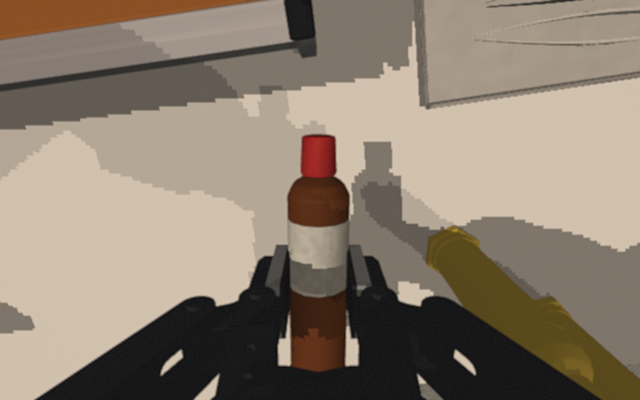

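```bash
python3 - <<'E'
from kin import *
s0=ctrl.read_state();p=np.array(s0['position']);Q=np.array(s0['orientation'])
Qp=R_pitch(20,1.4);M=np.array([660.1,5,67.5])+8*UP
T=M-5*NN;print(T)
W=[(p+[0,10,130],Q),(T+110*NN,Qp)]
chk(W+[(T,Qp)]);plan(W,vmax=33,wmax=.1)
E
```

```text
[669.32764168   5.224       65.53769804]
q [-0.57  0.29  1.76 -0.    1.09  1.11] marg 0.62
q [-0.13  0.32  1.81  0.09  0.66  1.35] marg 0.46
q [-0.12  0.52  1.82  0.11  0.46  1.33] marg 0.26
13 rows
[[[-.0001,-.0024,-.0325],[.0,.0,.0]],[[-.0002,-.0024,-.0325],[.0,.0,.0]],[[-.0001,-.0024,-.0325],[.0,.0,.0]],[[-.0002,-.0024,-.0325],[.0,.0,.0]],[[.0155,-.0265,.0014],[.003,.038,-.015]],[[.0158,-.0263,.0021],[.003,.039,-.015]],[[.0161,-.026,.0029],[.003,.038,-.014]],[[.0164,-.0258,.0035],[.003,.038,-.015]],[[.0165,-.0256,.0042],[.003,.039,-.015]],[[.0168,-.0252,.0049],[.002,.038,-.015]]]
[[[.017,-.025,.0056],[.003,.038,-.014]],[[.0171,-.0248,.0064],[.003,.038,-.015]],[[.0172,-.0245,.0071],[.003,.039,-.015]]]
```

Request:
carry_out(
  motion=[
    [[-0.0001, -0.0024, -0.0325], [0, 0, 0]],
    [[-0.0002, -0.0024, -0.0325], [0, 0, 0]],
    [[-0.0001, -0.0024, -0.0325], [0, 0, 0]],
    [[-0.0002, -0.0024, -0.0325], [0, 0, 0]],
    [[0.0155, -0.0265, 0.0014], [0.003, 0.038, -0.015]],
    [[0.0158, -0.0263, 0.0021], [0.003, 0.039, -0.015]],
    [[0.0161, -0.026, 0.0029], [0.003, 0.038, -0.014]],
    [[0.0164, -0.0258, 0.0035], [0.003, 0.038, -0.015]],
    [[0.0165, -0.0256, 0.0042], [0.003, 0.039, -0.015]],
    [[0.0168, -0.0252, 0.0049], [0.002, 0.038, -0.015]],
  ],
)

```text
t: 30.43
position: [576.0, -67.5, 171.1]
orientation: [[0.973, -0.02, 0.23], [-0.021, -1.0, 0.002], [0.23, -0.006, -0.973]]
ft_force: [-0.3, 0.1, -0.4]
grip_width: 23.4
```

Request:
carry_out(
  motion=[
    [[0.017, -0.025, 0.0056], [0.003, 0.038, -0.014]],
    [[0.0171, -0.0248, 0.0064], [0.003, 0.038, -0.015]],
    [[0.0172, -0.0245, 0.0071], [0.003, 0.039, -0.015]],
    [[0, 0, 0], [0, 0, 0]],
    [[0, 0, 0], [0, 0, 0]],
    [[0, 0, 0], [0, 0, 0]],
  ],
)

```text
t: 30.93
position: [629.9, 5.2, 166.5]
orientation: [[0.941, 0.025, 0.337], [0.023, -1.0, 0.01], [0.337, -0.002, -0.941]]
ft_force: [0.5, -0.1, -1.4]
grip_width: 23.4
```

```bash
python3 - <<'E'
from kin import *
st();w=snap('wrist','w20.png')
Qp=R_pitch(20,1.4);M=np.array([660.1,5,67.5])+8*UP
T=M-5*NN
plan([(T+20*NN,Qp,30),(T,Qp,5)])
# cap tip & barrel in image -> check mid along tool: tip on tool-plane
s=ctrl.read_state();p=np.array(s['position']);Q=np.array(s['orientation'])
ax=p-7*Q[:,2]
print('pred cap tip px',proj(w,ax+61*Q[:,0]+7.5*-Q[:,2]),'pred cap base',proj(w,ax+41*Q[:,0]-7.5*Q[:,2]))
E
```

```text
t30.93 [629.9   5.2 166.5] [[0.941, 0.025, 0.337], [0.023, -1.0, 0.01], [0.337, -0.002, -0.941]] q [-0.134  0.325  1.816  0.09   0.663  1.35 ] F [ 0.5 -0.1 -1.4] g23.4
8 rows
[[[.0009,.0002,.0295],[-.001,.002,.0]],[[.0009,.0002,.0295],[.0,.001,-.001]],[[.0008,.0001,.0295],[-.001,.002,.0]],[[.0,.0,.004],[.0,.0,.0]],[[.0,.0,.004],[.0,.0,.0]],[[.0,.0,.004],[.0,.0,.0]],[[.0,.0,.004],[.0,.0,.0]],[[.0,.0,.004],[.0,.0,.0]]]
pred cap tip px [320.25658883 133.01003021] pred cap base [320.11844715 185.53581962]
```

View pics/w20.png

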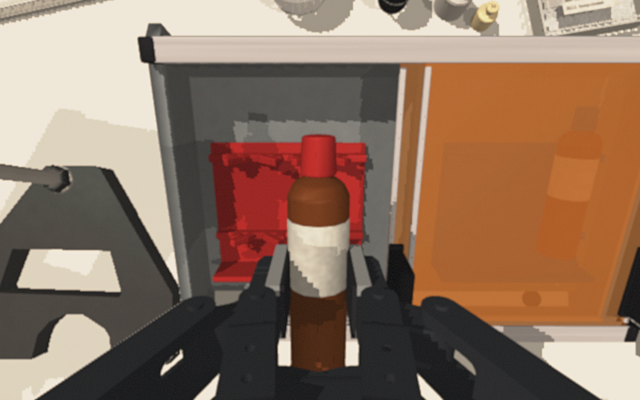

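Request:
carry_out(
  motion=[
    [[0.0009, 0.0002, 0.0295], [-0.001, 0.002, 0]],
    [[0.0009, 0.0002, 0.0295], [0, 0.001, -0.001]],
    [[0.0008, 0.0001, 0.0295], [-0.001, 0.002, 0]],
    [[0, 0, 0.004], [0, 0, 0]],
    [[0, 0, 0.004], [0, 0, 0]],
    [[0, 0, 0], [0, 0, 0]],
  ],
)

```text
t: 31.48
position: [665.6, 4.8, 77.3]
orientation: [[0.939, 0.024, 0.343], [0.022, -1.0, 0.008], [0.343, 0.0, -0.939]]
ft_force: [-0.6, 0.5, 0.1]
grip_width: 23.9
```

Request:
carry_out(
  motion=[
    [[0, 0, 0.004], [0, 0, 0]],
    [[0, 0, 0.004], [0, 0, 0]],
    [[0, 0, 0.004], [0, 0, 0]],
    [[0, 0, 0], [0, 0, 0]],
    [[0, 0, 0], [0, 0, 0]],
  ],
)

```text
t: 31.9
position: [670.1, 5.7, 66.5]
orientation: [[0.939, 0.025, 0.344], [0.023, -1.0, 0.008], [0.344, 0.0, -0.939]]
ft_force: [0.9, 0.0, -0.9]
grip_width: 24.0
```

```bash
python3 - <<'E'
from kin import *
st();w=snap('wrist','w21.png')
E
```

```text
t31.90 [670.1   5.7  66.5] [[0.939, 0.025, 0.344], [0.023, -1.0, 0.008], [0.344, 0.0, -0.939]] q [-0.123  0.518  1.818  0.114  0.461  1.33 ] F [ 0.9  0.  -0.9] g24.0
```

View pics/w21.png

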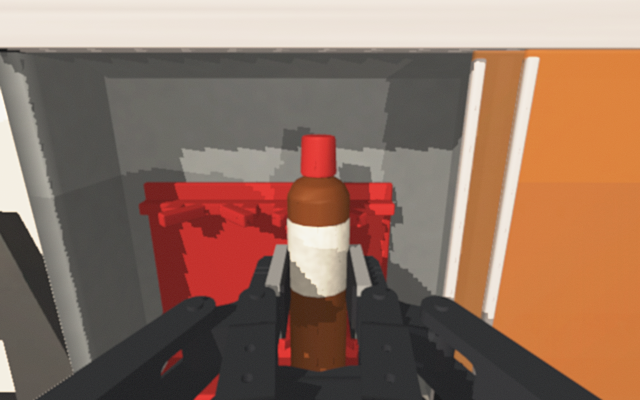

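Not yet in contact; lower a bit more.

Request:
carry_out(
  motion=[
    [[0, 0, 0.002], [0, 0, 0]],
    [[0, 0, 0.001], [0, 0, 0]],
    [[0, 0, 0], [0, 0, 0]],
  ],
)

```text
t: 32.2
position: [671.1, 5.4, 64.2]
orientation: [[0.938, 0.025, 0.344], [0.023, -1.0, 0.008], [0.345, 0.001, -0.939]]
ft_force: [-5.8, -2.0, 9.0]
grip_width: 24.2
```

Request:
carry_out(
  motion=[
    [[0, 0, 0.002], [0, 0, 0]],
    [[0, 0, 0], [0, 0, 0]],
    [[0, 0, 0], [0, 0, 0]],
  ],
)

```text
t: 32.45
position: [671.3, 5.4, 63.7]
orientation: [[0.938, 0.025, 0.345], [0.024, -1.0, 0.008], [0.345, 0.001, -0.939]]
ft_force: [-13.9, -2.5, 21.8]
grip_width: 23.9
```

Request:
carry_out(
  motion=[
    [[0, 0, -0.002], [0, 0, 0]],
    [[0, 0, 0], [0, 0, 0]],
    [[0, 0, 0], [0, 0, 0]],
    [[0, 0, 0], [0, 0, 0]],
  ],
  grip=0.04,
)

```text
t: 32.78
position: [671.2, 5.7, 63.2]
orientation: [[0.939, 0.025, 0.344], [0.023, -1.0, 0.008], [0.344, 0.0, -0.939]]
ft_force: [0.3, -0.4, -0.2]
grip_width: 40.1
```

Request:
carry_out(
  motion=[
    [[0, 0, -0.01], [0, 0, 0]],
    [[0, 0, -0.02], [0, 0, 0]],
    [[0, 0, -0.03], [0, 0, 0]],
    [[0, 0, -0.04], [0, 0, 0]],
    [[0, 0, -0.03], [0, 0, 0]],
    [[0, 0, 0], [0, 0, 0]],
    [[0, 0, 0], [0, 0, 0]],
  ],
)

```text
t: 33.37
position: [627.3, 4.5, 188.1]
orientation: [[0.937, 0.025, 0.348], [0.024, -1.0, 0.008], [0.348, 0.001, -0.938]]
ft_force: [-1.2, -0.7, -0.8]
grip_width: 39.8
```

```bash
python3 - <<'E'
from kin import *
st();w=snap('wrist','w22.png')
W=[((560,-60,280),R_pitch(25,40)),((430,-95,250),R_pitch(45,75))]
chk(W);plan(W)
E
```

```text
t33.37 [627.3   4.5 188.1] [[0.937, 0.025, 0.348], [0.024, -1.0, 0.008], [0.348, 0.001, -0.938]] q [-0.136  0.289  1.808  0.086  0.695  1.354] F [-1.2 -0.7 -0.8] g39.8
q [-0.5   0.15  1.76  0.46  1.1   0.19] marg 0.62
q [-0.91  0.33  1.82  0.6   1.54 -0.84] marg 0.56
12 rows
[[[-.0053,.0105,-.0186],[.043,.013,-.104]],[[-.006,.0091,-.019],[.043,.014,-.103]],[[-.0066,.0076,-.0196],[.044,.014,-.104]],[[-.0071,.0061,-.0199],[.043,.013,-.104]],[[-.0073,.0044,-.0202],[.043,.013,-.103]],[[-.0074,.0028,-.0205],[.043,.014,-.104]],[[-.0206,-.0095,-.0041],[.059,.056,-.084]],[[-.0194,-.0114,-.0045],[.058,.057,-.084]],[[-.0181,-.0132,-.005],[.059,.056,-.083]],[[-.0167,-.015,-.005],[.059,.056,-.084]]]
[[[-.0151,-.0167,-.0051],[.058,.057,-.084]],[[-.0133,-.0181,-.0048],[.059,.056,-.084]]]
```

View pics/w22.png

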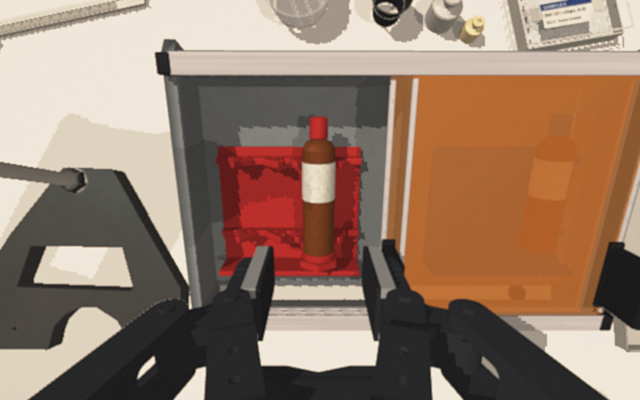

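Request:
carry_out(
  motion=[
    [[-0.0053, 0.0105, -0.0186], [0.043, 0.013, -0.104]],
    [[-0.006, 0.0091, -0.019], [0.043, 0.014, -0.103]],
    [[-0.0066, 0.0076, -0.0196], [0.044, 0.014, -0.104]],
    [[-0.0071, 0.0061, -0.0199], [0.043, 0.013, -0.104]],
    [[-0.0073, 0.0044, -0.0202], [0.043, 0.013, -0.103]],
    [[-0.0074, 0.0028, -0.0205], [0.043, 0.014, -0.104]],
    [[-0.0206, -0.0095, -0.0041], [0.059, 0.056, -0.084]],
    [[-0.0194, -0.0114, -0.0045], [0.058, 0.057, -0.084]],
    [[-0.0181, -0.0132, -0.005], [0.059, 0.056, -0.083]],
    [[-0.0167, -0.015, -0.005], [0.059, 0.056, -0.084]],
  ],
)

```text
t: 34.25
position: [480.9, -66.7, 252.8]
orientation: [[0.444, 0.848, 0.291], [0.667, -0.529, 0.525], [0.599, -0.039, -0.8]]
ft_force: [0.6, 0.0, -1.3]
grip_width: 40.0
```

Request:
carry_out(
  motion=[
    [[-0.0151, -0.0167, -0.0051], [0.058, 0.057, -0.084]],
    [[-0.0133, -0.0181, -0.0048], [0.059, 0.056, -0.084]],
    [[0, 0, 0], [0, 0, 0]],
    [[0, 0, 0], [0, 0, 0]],
    [[0, 0, 0], [0, 0, 0]],
  ],
  grip=0.055,
)

```text
t: 34.67
position: [437.9, -74.5, 244.3]
orientation: [[0.271, 0.935, 0.228], [0.674, -0.353, 0.649], [0.687, -0.022, -0.726]]
ft_force: [1.1, -0.6, -1.1]
grip_width: 55.1
```

```bash
python3 - <<'E'
from kin import *
st();w=snap('wrist','w23.png');s=snap('side')
for b in blobs(w["image"],(0,150,60),(8,255,255),(150,60,420,330),20): print(b,onz(w,*b[0],114).round(1),onz(w,*b[0],4).round(1))
print('side',[ (b,onz(s,*b[0],112).round(1)) for b in blobs(s["image"],(0,150,60),(8,255,255),(262,160,312,222),4)])
E
```

```text
t34.67 [437.9 -74.5 244.3] [[0.271, 0.935, 0.228], [0.674, -0.353, 0.649], [0.687, -0.022, -0.726]] q [-0.876  0.289  1.881  0.636  1.452 -0.744] F [ 1.1 -0.6 -1.1] g55.1
((np.float64(411.1), np.float64(155.6)), 594, [395, 134, 25, 51]) [571.2  27.9 114. ] [626.8  83.2   4. ]
((np.float64(286.3), np.float64(183.6)), 239, [279, 174, 16, 20]) [447.5  42.8 114. ] [455.6 103.9   4. ]
((np.float64(296.7), np.float64(230.5)), 150, [283, 220, 26, 17]) [441.2  -5.4 114. ] [446.9  37.1   4. ]
side [(((np.float64(297.5), np.float64(178.0)), 21, [296, 175, 5, 6]), array([445.1,  39.6, 112. ])), (((np.float64(299.2), np.float64(202.6)), 16, [296, 200, 7, 5]), array([452.4, -97.2, 112. ]))]
```

View pics/w23.png

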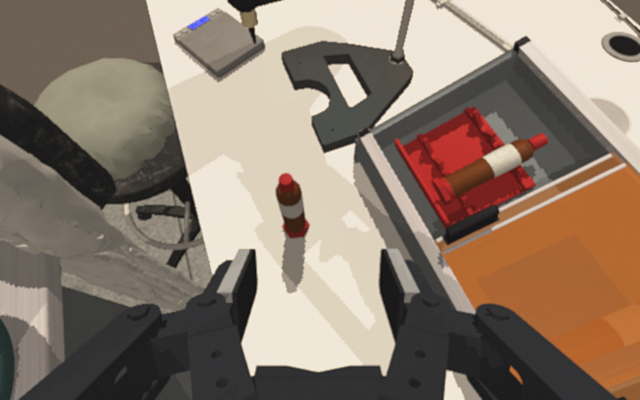

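```bash
python3 - <<'E'
from kin import *
Q=R_pitch(60,72);g=np.array([447,41,67])+17*Q[:,2]
W=[(g-100*Q[:,2],Q),(g,Q)]
chk(W);plan(W[:1],vmax=33,wmax=.1)
E
```

```text
q [-0.95  0.69  2.04  0.81  1.32 -1.23] marg 0.34
q [-0.78  0.8   2.12  1.    1.16 -1.35] marg 0.26
5 rows
[[[-.0132,-.0052,.0253],[.004,.058,-.009]],[[-.0145,-.0052,.0245],[.005,.058,-.008]],[[-.0159,-.0052,.0236],[.004,.058,-.009]],[[-.0172,-.0053,.0227],[.005,.058,-.009]],[[-.0185,-.0053,.0217],[.004,.058,-.008]]]
```

Request:
carry_out(
  motion=[
    [[-0.0132, -0.0052, 0.0253], [0.004, 0.058, -0.009]],
    [[-0.0145, -0.0052, 0.0245], [0.005, 0.058, -0.008]],
    [[-0.0159, -0.0052, 0.0236], [0.004, 0.058, -0.009]],
    [[-0.0172, -0.0053, 0.0227], [0.005, 0.058, -0.009]],
    [[-0.0185, -0.0053, 0.0217], [0.004, 0.058, -0.008]],
    [[0, 0, 0], [0, 0, 0]],
    [[0, 0, 0], [0, 0, 0]],
    [[0, 0, 0], [0, 0, 0]],
  ],
)

```text
t: 35.43
position: [425.0, -28.0, 109.9]
orientation: [[0.154, 0.951, 0.268], [0.477, -0.309, 0.823], [0.866, 0.001, -0.501]]
ft_force: [0.8, 0.2, 1.3]
grip_width: 55.1
```

```bash
python3 - <<'E'
from kin import *
st();w=snap('wrist','w24.png')
Q=R_pitch(60,72);g=np.array([447,41,67])+17*Q[:,2];plan([(g,Q,18)])
E
```

```text
t35.43 [425.  -28.  109.9] [[0.154, 0.951, 0.268], [0.477, -0.309, 0.823], [0.866, 0.001, -0.501]] q [-0.948  0.689  2.035  0.805  1.318 -1.228] F [0.8 0.2 1.3] g55.1
6 rows
[[[-.0002,-.0002,.017],[.0,.0,.001]],[[-.0001,-.0001,.0169],[.001,.001,.0]],[[-.0002,-.0002,.017],[.0,.0,.001]],[[-.0002,-.0001,.0169],[.0,.001,.0]],[[-.0002,-.0002,.017],[.0,.0,.001]],[[-.0002,-.0002,.017],[.001,.001,.0]]]
```

View pics/w24.png

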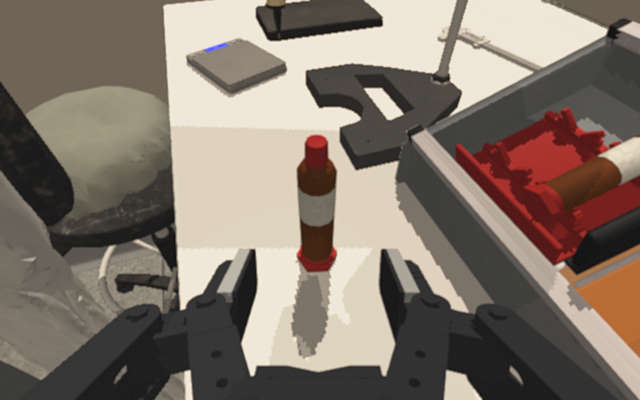

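Request:
carry_out(
  motion=[
    [[-0.0002, -0.0002, 0.02], [0, 0, 0]],
    [[-0.0002, -0.0002, 0.02], [0, 0, 0]],
    [[-0.0002, -0.0002, 0.02], [0, 0, 0]],
    [[-0.0002, -0.0002, 0.018], [0, 0, 0]],
    [[-0.0002, 0, 0.014], [0, 0, 0]],
    [[0, 0, 0.007], [0, 0, 0]],
    [[0, 0, 0.003], [0, 0, 0]],
    [[0, 0, 0], [0, 0, 0]],
  ],
)

```text
t: 36.15
position: [451.6, 55.5, 58.1]
orientation: [[0.151, 0.951, 0.269], [0.478, -0.308, 0.823], [0.865, 0.004, -0.501]]
ft_force: [-1.0, 1.1, -0.1]
grip_width: 55.4
```

Request:
carry_out(
  motion=[
    [[0, 0, 0], [0, 0, 0]],
    [[0, 0, 0], [0, 0, 0]],
    [[0, 0, 0], [0, 0, 0]],
    [[0, 0, 0], [0, 0, 0]],
    [[0, 0, 0], [0, 0, 0]],
    [[0, 0, 0], [0, 0, 0]],
  ],
  grip=0.015,
)

```text
t: 36.65
position: [451.3, 55.4, 57.3]
orientation: [[0.154, 0.951, 0.27], [0.474, -0.311, 0.824], [0.867, 0.001, -0.498]]
ft_force: [-0.9, -4.2, 7.4]
grip_width: 24.7
```

```bash
python3 - <<'E'
from kin import *
st();w=snap('wrist','w25.png')
s0=ctrl.read_state();p=np.array(s0['position']);Q=np.array(s0['orientation'])
off=(p-17*Q[:,2])[2]-61;print('off',off)
Qp=R_pitch(-10,1.4);M=np.array([658.9,55,67.5])+8*UP
T=M+off*UP+17*Qp[:,2]+2*NN
print(T)
W=[(p+[0,0,140],Q),((560,-20,235),R_pitch(25,38)),(T+100*NN,Qp)]
chk(W+[(T,Qp)]);plan(W,vmax=32,wmax=.1)
E
```

```text
t36.65 [451.3  55.4  57.3] [[0.154, 0.951, 0.27], [0.474, -0.311, 0.824], [0.867, 0.001, -0.498]] q [-0.783  0.804  2.115  1.006  1.159 -1.355] F [-0.9 -4.2  7.4] g24.7
off 4.728163808975609
[667.22538351  55.20462351  56.99094185]
q [-0.78  0.48  2.08  0.91  1.36 -1.05] marg 0.3
q [-0.42  0.18  1.86  0.48  0.94  0.24] marg 0.52
q [-0.02  0.58  1.36 -0.01  1.38  1.53] marg 0.95
q [-0.02  0.72  1.35 -0.01  1.25  1.53] marg 0.95
23 rows
[[[.0243,.0,-.0139],[.0,.0,.0]],[[.0243,.0,-.014],[.0,.0,.0]],[[.0242,.0,-.0139],[.0,.0,.0]],[[.0243,.0001,-.014],[.0,.0,.0]],[[.0243,.0,-.0139],[.0,.0,.0]],[[.0015,.0141,-.0057],[-.045,-.066,.049]],[[.0019,.0142,-.0053],[-.045,-.066,.049]],[[.0022,.0144,-.0047],[-.045,-.066,.05]],[[.0027,.0145,-.0042],[-.045,-.066,.049]],[[.0031,.0145,-.0037],[-.046,-.066,.049]]]
[[[.0036,.0144,-.0034],[-.045,-.067,.049]],[[.0041,.0145,-.0029],[-.045,-.066,.05]],[[.0046,.0143,-.0025],[-.045,-.066,.049]],[[.0052,.0143,-.0023],[-.045,-.066,.049]],[[.0065,-.0015,.0133],[-.009,-.066,.071]],[[.0072,-.0021,.0129],[-.01,-.065,.072]],[[.0078,-.0028,.0123],[-.009,-.066,.071]],[[.0084,-.0035,.0118],[-.01,-.065,.072]],[[.0089,-.0042,.0112],[-.009,-.066,.071]],[[.0092,-.005,.0105],[-.009,-.065,.072]]]
[[[.0096,-.0057,.0099],[-.01,-.066,.071]],[[.0097,-.0065,.0091],[-.009,-.065,.072]],[[.0098,-.0073,.0085],[-.01,-.066,.071]]]
```

View pics/w25.png

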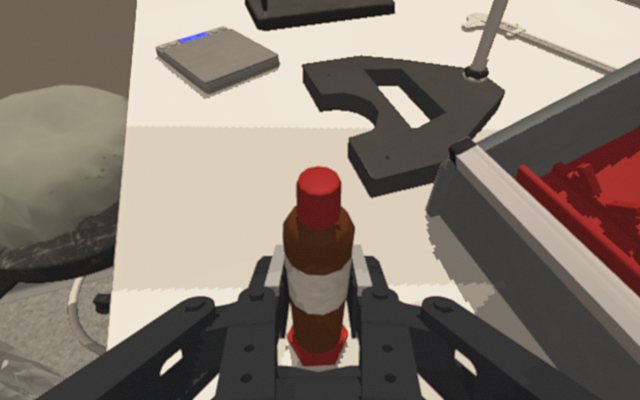

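Request:
carry_out(
  motion=[
    [[0.0243, 0, -0.0139], [0, 0, 0]],
    [[0.0243, 0, -0.0139], [0, 0, 0]],
    [[0.0243, 0, -0.0139], [0, 0, 0]],
    [[0.0243, 0, -0.0139], [0, 0, 0]],
    [[0.0243, 0, -0.0139], [0, 0, 0]],
    [[0.0015, 0.0141, -0.0057], [-0.045, -0.066, 0.049]],
    [[0.0019, 0.0142, -0.0053], [-0.045, -0.066, 0.049]],
    [[0.0022, 0.0144, -0.0047], [-0.045, -0.066, 0.05]],
    [[0.0027, 0.0145, -0.0042], [-0.045, -0.066, 0.049]],
    [[0.0031, 0.0145, -0.0037], [-0.046, -0.066, 0.049]],
  ],
)

```text
t: 37.53
position: [511.5, 13.7, 217.9]
orientation: [[0.484, 0.796, 0.364], [0.59, -0.604, 0.536], [0.647, -0.045, -0.761]]
ft_force: [0.1, -0.7, -0.7]
grip_width: 24.4
```

Request:
carry_out(
  motion=[
    [[0.0036, 0.0144, -0.0034], [-0.045, -0.067, 0.049]],
    [[0.0041, 0.0145, -0.0029], [-0.045, -0.066, 0.05]],
    [[0.0046, 0.0143, -0.0025], [-0.045, -0.066, 0.049]],
    [[0.0052, 0.0143, -0.0023], [-0.045, -0.066, 0.049]],
    [[0.0065, -0.0015, 0.0133], [-0.009, -0.066, 0.071]],
    [[0.0072, -0.0021, 0.0129], [-0.01, -0.065, 0.072]],
    [[0.0078, -0.0028, 0.0123], [-0.009, -0.066, 0.071]],
    [[0.0084, -0.0035, 0.0118], [-0.01, -0.065, 0.072]],
    [[0.0089, -0.0042, 0.0112], [-0.009, -0.066, 0.071]],
    [[0.0092, -0.005, 0.0105], [-0.009, -0.065, 0.072]],
  ],
)

```text
t: 38.37
position: [607.3, 30.8, 178.4]
orientation: [[0.972, 0.236, 0.016], [0.235, -0.971, 0.048], [0.027, -0.043, -0.999]]
ft_force: [0.5, 0.2, -0.2]
grip_width: 24.2
```

Request:
carry_out(
  motion=[
    [[0.0096, -0.0057, 0.0099], [-0.01, -0.066, 0.071]],
    [[0.0097, -0.0065, 0.0091], [-0.009, -0.065, 0.072]],
    [[0.0098, -0.0073, 0.0085], [-0.01, -0.066, 0.071]],
    [[0, 0, 0], [0, 0, 0]],
    [[0, 0, 0], [0, 0, 0]],
    [[0, 0, 0], [0, 0, 0]],
  ],
)

```text
t: 38.87
position: [631.0, 54.9, 150.6]
orientation: [[0.985, 0.032, -0.172], [0.031, -0.999, -0.005], [-0.172, -0.001, -0.985]]
ft_force: [-0.6, 0.4, -0.2]
grip_width: 24.2
```

```bash
python3 - <<'E'
from kin import *
st();w=snap('wrist','w26.png')
Qp=R_pitch(-10,1.4);M=np.array([658.9,55,67.5])+8*UP
T=M+4.7*UP+17*Qp[:,2]+2*NN
plan([(T+20*NN,Qp,25),(T,Qp,5)])
E
```

```text
t38.87 [631.   54.9 150.6] [[0.985, 0.032, -0.172], [0.031, -0.999, -0.005], [-0.172, -0.001, -0.985]] q [-0.018  0.572  1.371 -0.008  1.371  1.524] F [-0.6  0.4 -0.2] g24.2
9 rows
[[[.0105,.0001,.0173],[.0,-.001,.002]],[[.0105,.0002,.0174],[.0,.0,.001]],[[.0105,.0001,.0173],[.0,-.001,.002]],[[.0105,.0001,.0173],[.001,.0,.002]],[[.002,.0,.0035],[.0,.0,.0]],[[.002,.0,.0034],[.0,.0,.0]],[[.002,.0,.0035],[.0,.0,.0]],[[.002,.0,.0035],[.0,.0,.0]],[[.002,.0,.0034],[.0,.0,.0]]]
```

View pics/w26.png

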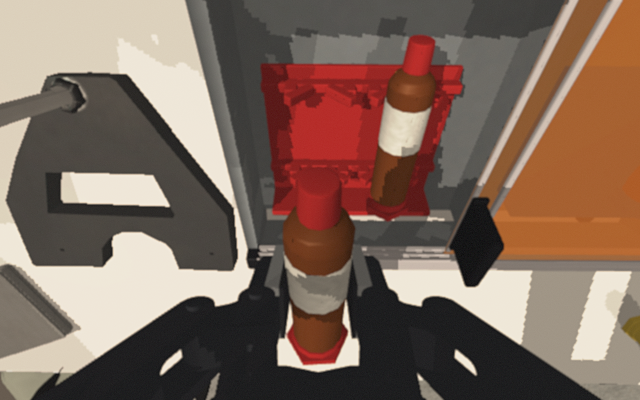

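Request:
carry_out(
  motion=[
    [[0.0105, 0.0001, 0.0173], [0, 0, 0.002]],
    [[0.0105, 0.0001, 0.0173], [0, -0.001, 0.001]],
    [[0.0105, 0.0001, 0.0173], [0, 0, 0.002]],
    [[0.0105, 0.0001, 0.0173], [0, 0, 0.002]],
    [[0.002, 0, 0.0035], [0, 0, 0]],
    [[0.002, 0, 0.0035], [0, 0, 0]],
    [[0, 0, 0], [0, 0, 0]],
  ],
)

```text
t: 39.5
position: [663.7, 55.3, 68.9]
orientation: [[0.985, 0.024, -0.172], [0.023, -1.0, -0.005], [-0.172, 0.001, -0.985]]
ft_force: [0.3, 0.3, -1.1]
grip_width: 23.9
```

Request:
carry_out(
  motion=[
    [[0.002, 0, 0.0035], [0, 0, 0]],
    [[0.002, 0, 0.0035], [0, 0, 0]],
    [[0.002, 0, 0.0035], [0, 0, 0]],
    [[0, 0, 0], [0, 0, 0]],
    [[0, 0, 0], [0, 0, 0]],
  ],
)

```text
t: 39.92
position: [668.4, 55.2, 58.5]
orientation: [[0.985, 0.025, -0.171], [0.024, -1.0, -0.006], [-0.172, 0.002, -0.985]]
ft_force: [-1.4, -2.0, 7.9]
grip_width: 24.2
```

```bash
python3 - <<'E'
from kin import *
st();w=snap('wrist','w27.png')
E
```

```text
t39.92 [668.4  55.2  58.5] [[0.985, 0.025, -0.171], [0.024, -1.0, -0.006], [-0.172, 0.002, -0.985]] q [-0.016  0.715  1.343 -0.009  1.256  1.535] F [-1.4 -2.   7.9] g24.2
```

View pics/w27.png

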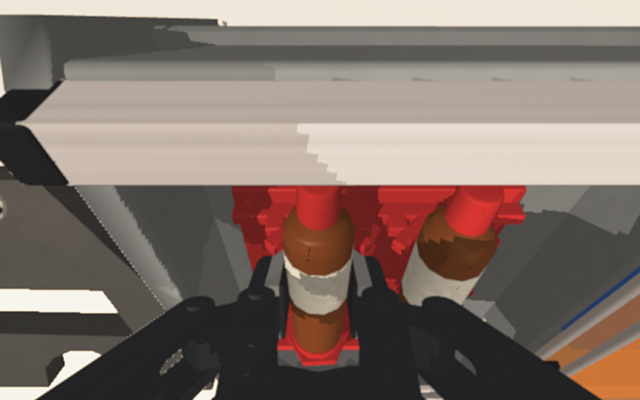

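Request:
carry_out(
  motion=[
    [[0, 0, 0], [0, 0, 0]],
    [[0, 0, 0], [0, 0, 0]],
    [[0, 0, 0], [0, 0, 0]],
    [[0, 0, 0], [0, 0, 0]],
  ],
  grip=0.037,
)

```text
t: 40.3
position: [668.2, 56.0, 56.7]
orientation: [[0.985, 0.024, -0.172], [0.023, -1.0, -0.005], [-0.172, 0.001, -0.985]]
ft_force: [-0.4, -0.7, 0.6]
grip_width: 37.0
```

Request:
carry_out(
  motion=[
    [[-0.003, 0, -0.006], [0, 0, 0]],
    [[-0.009, 0, -0.015], [0, 0, 0]],
    [[-0.012, 0, -0.022], [0, 0, 0]],
    [[-0.012, 0, -0.022], [0, 0, 0]],
    [[-0.012, 0, -0.025], [0, 0, 0]],
    [[0.02, 0, -0.03], [0, 0, 0]],
    [[0.02, 0, -0.03], [0, 0, 0]],
    [[0, 0, 0], [0, 0, 0]],
    [[0, 0, 0], [0, 0, 0]],
  ],
)

```text
t: 41.05
position: [688.3, 56.5, 208.2]
orientation: [[0.986, 0.024, -0.167], [0.023, -1.0, -0.005], [-0.167, 0.001, -0.986]]
ft_force: [-0.7, -0.5, -0.6]
grip_width: 36.9
```

```bash
python3 - <<'E'
from kin import *
st();w=snap('wrist','w28.png')
cv2.imwrite('pics/w28z.png',cv2.resize(w["image"][50:300,200:450],None,fx=3,fy=2.4,interpolation=cv2.INTER_CUBIC))
W=[((598,-70,165),R_pitch(0)),((600,-78,96),R_pitch(0),22)]
chk(W);plan(W)
E
```

```text
t41.05 [688.3  56.5 208.2] [[0.986, 0.024, -0.167], [0.023, -1.0, -0.005], [-0.167, 0.001, -0.986]] q [-0.014  0.602  1.165 -0.007  1.542  1.534] F [-0.7 -0.5 -0.6] g36.9
q [-0.23  0.43  1.58 -0.    1.13  1.34] marg 0.8
q [-0.24  0.51  1.64 -0.    0.99  1.33] marg 0.74
8 rows
[[[-.0207,.0311,.0141],[.001,.043,.006]],[[-.0211,.0312,.0132],[.0,.043,.006]],[[-.0214,.0313,.0123],[.001,.043,.006]],[[-.0218,.0315,.0113],[.001,.043,.006]],[[.0005,.002,.0172],[.0,.0,.0]],[[.0005,.002,.0173],[.0,.0,.0]],[[.0005,.002,.0172],[.0,.0,.0]],[[.0005,.002,.0173],[.0,.0,.0]]]
```

View pics/w28z.png

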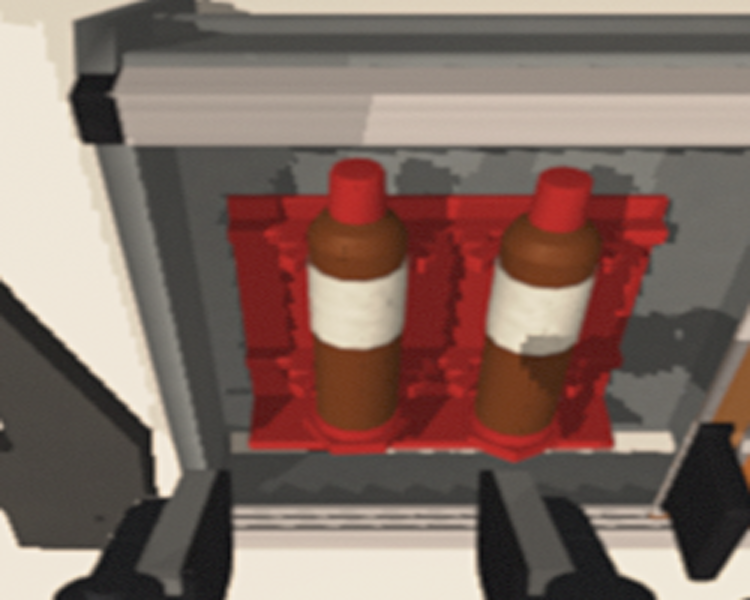

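```bash
python3 - <<'E'
from kin import *
W=[((584,-90,240),R_pitch(38,65))]
chk(W);plan(W,vmax=35)
E
```

```text
q [-0.67  0.39  1.66  0.66  1.33 -0.47] marg 0.72
12 rows
[[[-.0092,.012,-.0012],[.023,.062,-.092]],[[-.0101,.0111,-.0021],[.023,.062,-.092]],[[-.0109,.01,-.0031],[.023,.063,-.093]],[[-.0116,.009,-.0039],[.024,.062,-.092]],[[-.0121,.0077,-.0049],[.023,.062,-.092]],[[-.0124,.0065,-.0057],[.023,.062,-.092]],[[-.0125,.0051,-.0067],[.023,.062,-.092]],[[-.0126,.0039,-.0076],[.023,.063,-.092]],[[-.0123,.0025,-.0085],[.023,.062,-.093]],[[-.012,.0012,-.0092],[.024,.062,-.092]]]
[[[-.0114,-.0001,-.01],[.023,.062,-.092]],[[-.0107,-.0013,-.0106],[.023,.062,-.092]]]
```

Request:
carry_out(
  motion=[
    [[-0.0092, 0.012, -0.0012], [0.023, 0.062, -0.092]],
    [[-0.0101, 0.0111, -0.0021], [0.023, 0.062, -0.092]],
    [[-0.0109, 0.01, -0.0031], [0.023, 0.063, -0.093]],
    [[-0.0116, 0.009, -0.0039], [0.024, 0.062, -0.092]],
    [[-0.0121, 0.0077, -0.0049], [0.023, 0.062, -0.092]],
    [[-0.0124, 0.0065, -0.0057], [0.023, 0.062, -0.092]],
    [[-0.0125, 0.0051, -0.0067], [0.023, 0.062, -0.092]],
    [[-0.0126, 0.0039, -0.0076], [0.023, 0.063, -0.092]],
    [[-0.0123, 0.0025, -0.0085], [0.023, 0.062, -0.093]],
    [[-0.012, 0.0012, -0.0092], [0.024, 0.062, -0.092]],
  ],
)

```text
t: 41.93
position: [599.1, -63.0, 233.0]
orientation: [[0.532, 0.811, 0.243], [0.682, -0.58, 0.445], [0.502, -0.071, -0.862]]
ft_force: [0.1, 0.4, -0.3]
grip_width: 36.9
```

Request:
carry_out(
  motion=[
    [[-0.0114, -0.0001, -0.01], [0.023, 0.062, -0.092]],
    [[-0.0107, -0.0013, -0.0106], [0.023, 0.062, -0.092]],
    [[0, 0, 0], [0, 0, 0]],
    [[0, 0, 0], [0, 0, 0]],
  ],
  grip=0,
)

```text
t: 42.27
position: [582.8, -88.8, 237.9]
orientation: [[0.352, 0.9, 0.257], [0.71, -0.436, 0.552], [0.609, -0.012, -0.793]]
ft_force: [-0.4, 0.3, -0.2]
grip_width: 0.1
```

```bash
python3 - <<'E'
from kin import *
st();w=snap('wrist','w29.png')
cv2.imwrite('pics/w29z.png',cv2.resize(w["image"][90:290,230:480],None,fx=3,fy=3,interpolation=cv2.INTER_CUBIC))
W=[((598,-78,165),R_pitch(0)),((600,-78,96),R_pitch(0),22)]
chk(W);plan(W)
E
```

```text
t42.27 [582.8 -88.8 237.9] [[0.352, 0.9, 0.257], [0.71, -0.436, 0.552], [0.609, -0.012, -0.793]] q [-0.666  0.388  1.66   0.658  1.328 -0.451] F [-0.4  0.3 -0.2] g0.1
q [-0.24  0.43  1.58  0.    1.13  1.33] marg 0.8
q [-0.24  0.51  1.64 -0.    0.99  1.33] marg 0.74
15 rows
[[[-.003,.0009,.0061],[-.034,-.053,.098]],[[-.0025,.0009,.0063],[-.034,-.052,.098]],[[-.0021,.001,.0065],[-.034,-.053,.097]],[[-.0017,.0009,.0066],[-.035,-.052,.098]],[[-.0013,.0008,.0067],[-.034,-.053,.098]],[[-.0008,.0007,.0068],[-.034,-.052,.098]],[[-.0004,.0005,.0068],[-.034,-.053,.097]],[[.0,.0003,.0069],[-.034,-.052,.098]],[[.0004,.0001,.0069],[-.034,-.053,.098]],[[.0007,-.0002,.0068],[-.034,-.052,.098]]]
[[[.001,-.0006,.0068],[-.035,-.053,.097]],[[.0005,.0,.0172],[.0,.0,.0]],[[.0005,.0,.0173],[.0,.0,.0]],[[.0005,.0,.0172],[.0,.0,.0]],[[.0006,.0,.0173],[.0,.0,.0]]]
```

View pics/w29z.png

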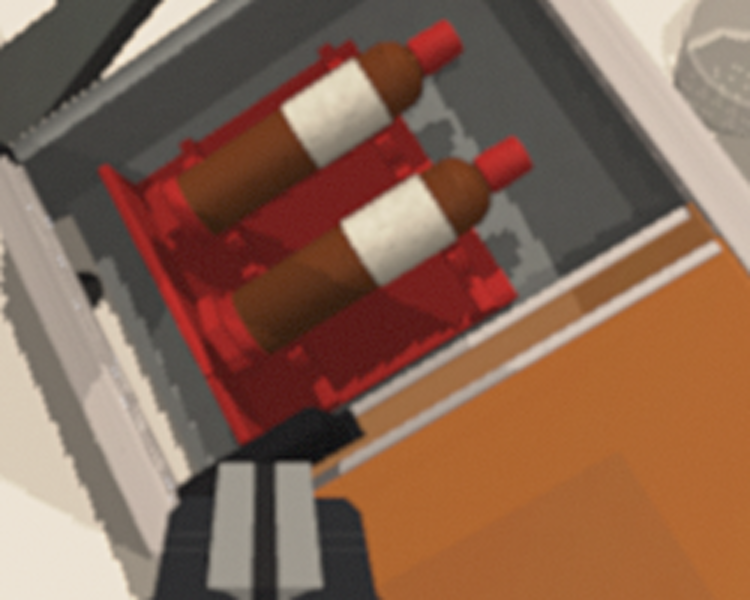

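Request:
carry_out(
  motion=[
    [[-0.003, 0.0009, 0.0061], [-0.034, -0.053, 0.098]],
    [[-0.0025, 0.0009, 0.0063], [-0.034, -0.052, 0.098]],
    [[-0.0021, 0.001, 0.0065], [-0.034, -0.053, 0.097]],
    [[-0.0017, 0.0009, 0.0066], [-0.035, -0.052, 0.098]],
    [[-0.0013, 0.0008, 0.0067], [-0.034, -0.053, 0.098]],
    [[-0.0008, 0.0007, 0.0068], [-0.034, -0.052, 0.098]],
    [[-0.0004, 0.0005, 0.0068], [-0.034, -0.053, 0.097]],
    [[0, 0.0003, 0.0069], [-0.034, -0.052, 0.098]],
    [[0.0004, 0.0001, 0.0069], [-0.034, -0.053, 0.098]],
    [[0.0007, -0.0002, 0.0068], [-0.034, -0.052, 0.098]],
  ],
)

```text
t: 43.15
position: [597.8, -77.0, 173.2]
orientation: [[0.994, 0.097, 0.054], [0.096, -0.995, 0.033], [0.057, -0.027, -0.998]]
ft_force: [-0.0, 0.3, 0.7]
grip_width: -0.1
```

Request:
carry_out(
  motion=[
    [[0.001, -0.0006, 0.0068], [-0.035, -0.053, 0.097]],
    [[0, 0, 0], [0, 0, 0]],
    [[0, 0, 0], [0, 0, 0]],
  ],
)

```text
t: 43.4
position: [599.5, -75.9, 165.8]
orientation: [[1.0, 0.01, 0.004], [0.01, -1.0, -0.001], [0.004, 0.001, -1.0]]
ft_force: [0.1, 0.6, 0.2]
grip_width: -0.3
```

```bash
python3 - <<'E'
from kin import *
st();w=snap('wrist','w30.png')
plan([((600,-80,96),R_pitch(0),22)])
E
```

```text
t43.40 [599.5 -75.9 165.8] [[1.0, 0.01, 0.004], [0.01, -1.0, -0.001], [0.004, 0.001, -1.0]] q [-0.24   0.426  1.579 -0.     1.132  1.321] F [0.1 0.6 0.2] g-0.3
4 rows
[[[.0001,.0008,.0175],[.0,-.001,.002]],[[.0002,.0008,.0175],[.001,-.001,.002]],[[.0002,.0008,.0175],[.0,-.001,.003]],[[.0002,.0009,.0176],[.0,-.002,.002]]]
```

View pics/w30.png

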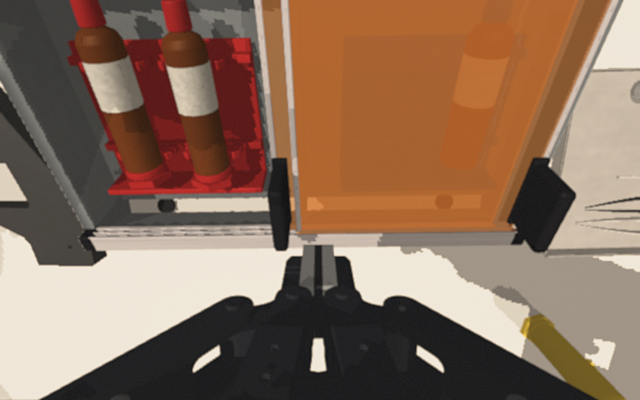

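Request:
carry_out(
  motion=[
    [[0, 0.001, 0.02], [0, 0, 0.002]],
    [[0, 0.001, 0.022], [0, 0, 0.002]],
    [[0, 0.001, 0.018], [0, 0, 0.002]],
    [[0, 0, 0.008], [0, 0, 0.002]],
    [[0, -0.006, 0.002], [0, 0, 0]],
    [[0, -0.01, 0], [0, 0, 0]],
    [[0, -0.015, 0], [0, 0, 0]],
    [[0, -0.02, 0], [0, 0, 0]],
    [[0, -0.02, 0], [0, 0, 0]],
    [[0, -0.02, 0], [0, 0, 0]],
  ],
)

```text
t: 44.28
position: [599.8, 11.1, 97.3]
orientation: [[1.0, -0.004, 0.005], [-0.004, -1.0, -0.003], [0.005, 0.003, -1.0]]
ft_force: [-1.5, -2.6, 0.6]
grip_width: 0.1
```

Request:
carry_out(
  motion=[
    [[0, -0.02, 0], [0, 0, 0]],
    [[0, -0.016, 0], [0, 0, 0]],
    [[0, -0.012, 0], [0, 0, 0]],
    [[0, -0.008, 0], [0, 0, 0]],
    [[0, 0, 0], [0, 0, 0]],
  ],
)

```text
t: 44.7
position: [600.7, 67.7, 96.8]
orientation: [[1.0, -0.002, 0.006], [-0.002, -1.0, -0.001], [0.006, 0.001, -1.0]]
ft_force: [0.1, 0.1, 0.0]
grip_width: -0.0
```

Request:
carry_out(
  motion=[
    [[0, -0.004, 0], [0, 0, 0]],
    [[0, -0.003, 0], [0, 0, 0]],
    [[0, 0, 0], [0, 0, 0]],
  ],
)

```text
t: 44.95
position: [600.7, 72.4, 96.1]
orientation: [[1.0, -0.005, 0.005], [-0.005, -1.0, -0.002], [0.005, 0.002, -1.0]]
ft_force: [0.1, -0.2, -0.7]
grip_width: -0.1
```

Request:
carry_out(
  motion=[
    [[0, -0.004, 0], [0, 0, 0]],
    [[0, -0.004, 0], [0, 0, 0]],
    [[0, 0, 0], [0, 0, 0]],
  ],
)

```text
t: 45.2
position: [600.6, 77.5, 96.0]
orientation: [[1.0, -0.003, 0.004], [-0.003, -1.0, -0.007], [0.004, 0.007, -1.0]]
ft_force: [-0.0, -11.1, 1.5]
grip_width: -0.3
```

Request:
carry_out(
  motion=[
    [[0, -0.003, 0], [0, 0, 0]],
    [[0, -0.002, 0], [0, 0, 0]],
    [[0, 0, 0], [0, 0, 0]],
  ],
)

```text
t: 45.45
position: [600.7, 78.1, 96.0]
orientation: [[1.0, -0.002, 0.004], [-0.002, -1.0, -0.014], [0.004, 0.014, -1.0]]
ft_force: [-1.3, -28.3, 1.9]
grip_width: -0.1
```

Request:
carry_out(
  motion=[
    [[0, 0.02, -0.005], [0, 0, 0]],
    [[0, 0.025, -0.03], [0, 0, 0]],
    [[0, 0.03, -0.03], [0, 0, 0]],
    [[0, 0.03, -0.01], [0, 0, 0]],
    [[0, 0.02, 0], [0, 0, 0]],
    [[0, 0, 0], [0, 0, 0]],
    [[0, 0, 0], [0, 0, 0]],
    [[0, 0, 0], [0, 0, 0]],
  ],
)

```text
t: 46.12
position: [599.0, -38.3, 170.0]
orientation: [[1.0, -0.005, 0.003], [-0.005, -1.0, -0.001], [0.003, 0.001, -1.0]]
ft_force: [-0.7, 0.9, -0.7]
grip_width: -0.3
```

```bash
python3 - <<'E'
from kin import *
st();w=snap('wrist','w31.png')
W=[((602,-178,160),R_pitch(0)),((602,-182,98),R_pitch(0),22)]
chk(W);plan(W)
E
```

```text
t46.12 [599.  -38.3 170. ] [[1.0, -0.005, 0.003], [-0.005, -1.0, -0.001], [0.003, 0.001, -1.0]] q [-1.780e-01  4.170e-01  1.583e+00 -1.000e-03  1.139e+00  1.398e+00] F [-0.7  0.9 -0.7] g-0.3
q [-0.4   0.47  1.53 -0.    1.15  1.17] marg 0.85
q [-0.4   0.54  1.58 -0.    1.02  1.17] marg 0.8
7 rows
[[[.0009,.035,.0025],[.0,-.001,-.001]],[[.0009,.0351,.0026],[.001,.0,-.001]],[[.0008,.035,.0025],[.0,-.001,-.001]],[[.0008,.035,.0024],[.0,-.001,-.001]],[[.0,.0013,.0207],[.0,.0,.0]],[[.0,.0014,.0207],[.0,.0,.0]],[[.0,.0013,.0206],[.0,.0,.0]]]
```

View pics/w31.png

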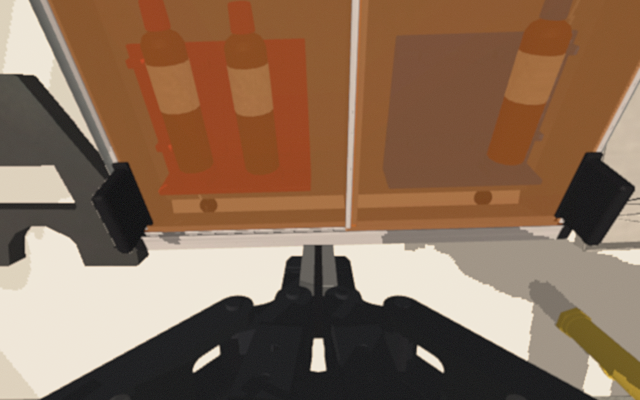

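Request:
carry_out(
  motion=[
    [[0.0009, 0.035, 0.0025], [0, 0, 0]],
    [[0.0009, 0.035, 0.0025], [0, 0, 0]],
    [[0.0008, 0.035, 0.0025], [0, 0, 0]],
    [[0.0008, 0.035, 0.0025], [0, 0, 0]],
    [[0, 0.0013, 0.02], [0, 0, 0]],
    [[0, 0.0014, 0.022], [0, 0, 0]],
    [[0, 0.0013, 0.017], [0, 0, 0]],
    [[0, 0, 0.003], [0, 0, 0]],
    [[0, 0.008, 0], [0, 0, 0]],
    [[0, 0.008, 0], [0, 0, 0]],
  ],
)

```text
t: 47.0
position: [603.0, -198.5, 99.2]
orientation: [[1.0, -0.002, 0.004], [-0.002, -1.0, -0.002], [0.004, 0.002, -1.0]]
ft_force: [-0.1, -0.2, 0.7]
grip_width: -0.1
```

Request:
carry_out(
  motion=[
    [[0, 0.004, 0], [0, 0, 0]],
    [[0, 0.003, 0], [0, 0, 0]],
    [[0, 0, 0], [0, 0, 0]],
  ],
)

```text
t: 47.25
position: [603.6, -204.2, 100.2]
orientation: [[1.0, -0.006, 0.006], [-0.006, -1.0, 0.002], [0.006, -0.002, -1.0]]
ft_force: [2.4, 8.5, 0.7]
grip_width: 0.3
```

Request:
carry_out(
  motion=[
    [[0, 0.004, 0], [0, 0, 0]],
    [[0, 0.003, 0], [0, 0, 0]],
    [[0, 0, 0], [0, 0, 0]],
  ],
)

```text
t: 47.5
position: [603.6, -204.9, 100.1]
orientation: [[1.0, -0.006, 0.006], [-0.006, -1.0, 0.011], [0.006, -0.011, -1.0]]
ft_force: [5.5, 28.0, 4.8]
grip_width: -0.0
```

Both doors are at their stops. I'll retreat upward and take final views.

Request:
carry_out(
  motion=[
    [[0, -0.02, -0.003], [0, 0, 0]],
    [[0, -0.01, -0.03], [0, 0, 0]],
    [[0, 0.0, -0.04], [0, 0, 0]],
    [[0.02, -0.02, -0.04], [0, 0, 0]],
    [[0.03, -0.03, -0.04], [0, 0, 0]],
    [[0.03, -0.03, -0.04], [0, 0, 0]],
    [[0.02, -0.02, -0.03], [0, 0, 0]],
    [[0, 0, 0], [0, 0, 0]],
    [[0, 0, 0], [0, 0, 0]],
    [[0, 0, 0], [0, 0, 0]],
  ],
)

```text
t: 48.33
position: [681.6, -103.4, 293.5]
orientation: [[1.0, -0.004, 0.004], [-0.004, -1.0, -0.003], [0.004, 0.003, -1.0]]
ft_force: [0.3, -0.6, -0.6]
grip_width: 0.3
```

```bash
python3 - <<'E'
from kin import *
st();w=snap('wrist','w32.png');t=snap('top');s=snap('side','s32.png')
cv2.imwrite('pics/t32.png',cv2.convertScaleAbs(cv2.resize(t["image"][120:280,140:520],None,fx=2.1,fy=2.1,interpolation=cv2.INTER_CUBIC),alpha=1.5))
E
```

```text
t48.33 [ 681.6 -103.4  293.5] [[1.0, -0.004, 0.004], [-0.004, -1.0, -0.003], [0.004, 0.003, -1.0]] q [-0.25   0.445  1.219 -0.002  1.473  1.325] F [ 0.3 -0.6 -0.6] g0.3
```

View pics/w32.png

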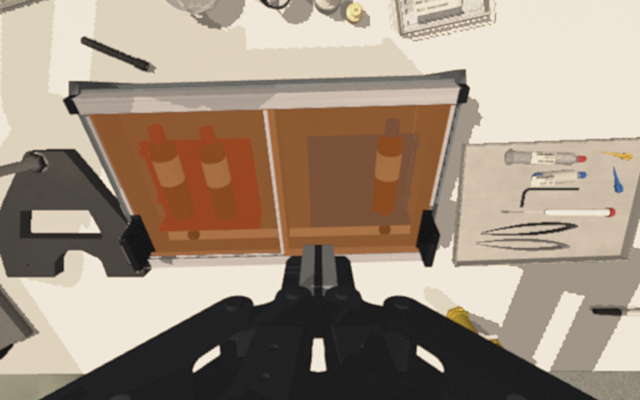

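View pics/s32.png

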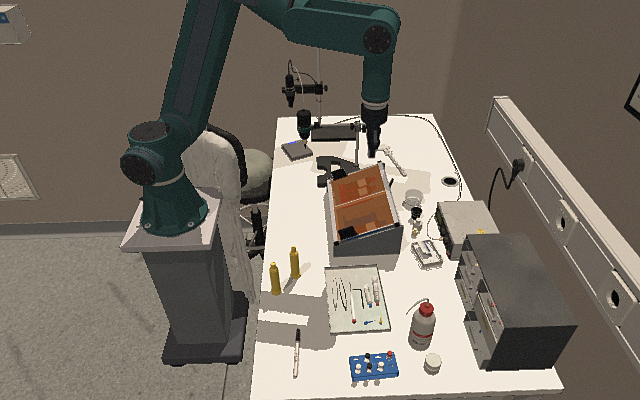

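```bash
python3 -c "
from station import ctrl
print(ctrl.finish_job())"
```

```text
the job is handed in; nothing more can be done
None
```

The three barrels that were there (two red, one blue) now lie in the cradles of their own colour, feet down-slope and caps up, and both doors are shut. I handed the job in at about 48 s of the 208 s; `finish_job` gives no verdict.

- **Knocked barrel:** the right-hand red barrel was knocked flat during the run, while I was placing the blue one. I found it in the camera images and picked it up lying.
- **Seating:** the oblique wrist pictures taken before each door was shut show all three foot flanges between the end plate and the lower rib. When I released them the barrels were about 8 mm or a little more up-slope of touching the end plate. That is inside the 18 mm play, and I did not push them down against it.
- **Doors:** the left door had started slightly open. At the end I pushed both doors to their shut stops with 28 N.
- **Left alone:** in the last pictures the scale, the marker pen and the two yellow look-alikes are where they were. No red or blue barrel is left on the bench, and the arm is clear of everything.
- **Check that disagreed:** the red and the blue barrel I picked up standing touched down about 3–4 mm higher than I had worked out. The pictures showed both seated all the same, and triangulation confirmed it for the blue one. The knocked barrel touched down within about 1 mm of where I had worked out.

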